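Make up a sanding kit and a drilling kit in two stacking trays

ROBOT

A 7-joint arm with a two-finger parallel gripper is mounted at the origin on a cart in front of the work surface, level with it; the furniture and walls round the work are solid. World frame = base frame: x ahead of the robot, y to its left, z up, the work surface at z = 0. Lengths are in mm, angles in rad, forces in N, time in s.
With the tool pointing down it reaches from about 350 to 775 mm from the base axis. Payload 3.1 kg.
Tool frame: the origin (TCP) lies at the very end of the fingers, on their centre line; the grasp point (between the pads) lies 19 mm behind it; y points along the fingers, x is the direction in which the jaws open and shut, and the axes are right-handed (so a half turn about y gives the same grasp; the last joint's range is limited). The gripper opens to 85 mm and grips with 20 to 120 N. Pads are 22 mm wide; open, the fingers measure 114 mm over their backs; the gripper's body (76 mm by 85 mm) begins 54 mm behind the grasp point. The pads swing forward as they close: fully open they stand 13 mm farther back than shut.
Start: joints at [1.213, 0.311, 0.014, 1.512, -0.004, 1.319, -0.027], TCP at [170.85, -522.807, 231.304] pointing down, gripper open.
Joint ranges: [-2.7, 2.7], [-0.3, 1.91], [-1.27, 1.3], [0.12, 2.57], [-1.44, 4.58], [0.2, 2.03], [-3.05, 3.05]. Speed limits (rad/s): [2.79, 2.79, 3.14, 3.14, 3.14, 3.14, 3.14].

INTERFACE

Orientations are given as a rotation vector (axis times angle).
In Python, from rig import r, optics, sign_off gives the robot as it stands.
- The arm moves only by the tool apply_moves, never from a script. Its argument "increments" is a list of rows, each an object with "travel": the shift along the tool's x, y, z in units of 30 mm (1.0 is 30 mm), a list of three; "angular": the turn, a rotation vector about the tool's x, y, z in units of 8 degrees (1.0 is 8 degrees), a list of three; "grip": the closure, from 0 (fully open) to 1 (shut). A call has 1 to 10 rows; each row is the pose to reach, as a shift and turn from the pose measured when the call began, along the tool's axes at that moment; what a row does not reach only later rows make up. A row lasts 1/10 s, in which the tool goes at most 50 mm and 8.59 degrees, less where a joint would pass 70% of its speed; a pose out of reach is approached as far as the arm can. A call with a gripper value outside its range is refused whole. The fingers move at their own pace and stop on an object; "grip_force" is the grip in N (left out, the last holds). Time passes only in rows, so rows that repeat a pose let the fingers close. It gives the time, the measured TCP pose, the force and the opening at its end, in the units of the state.
- r.read_state(): the state, without advancing time (a new reading comes with each control period).
- optics.read_camera(name): name is "scene" or "top" or "wrist"; returns a dict with "frame" (420x560x3 uint8, red, green, blue), "K" (3x3 intrinsics, pixels), "dist" ([k1, k2, p1, p2, k3] as OpenCV has them; the pictures are not rectified), "extrinsics" (4x4, takes a point from world to camera coordinates). Camera axes: x right, y up, looking along -z (the intrinsics and any distortion apply to the point x, -y, -z); pixel columns grow to the right and rows downward; lengths in mm; the calibration is good to about 2 mm. A picture is of the moment at which its call begins. There is no depth.
- sign_off(): hands the job in, once; it reports no verdict.
The state is a dict: "time_s": time; "joint_positions": joint angles; "joint_velocities": joint speeds; "effort": joint torques, N m; "tool_pos": TCP position; "tcp_rot": TCP orientation; "ft_force": force on the tool from outside, world axes, zero at the start; "wrist_torque": the same for the moment, N m; "gripper_width": finger opening in mm.
Only numpy, scipy, OpenCV 4.12 (cv2) and the standard library are available. Lean on these libraries where they do the work, as an engineer would, in place of code of your own. Each camera call takes 0.05 s, during which the arm holds its last target.

TASK

Make up two job kits in the pair of stacking plywood trays. First fill the tray with the corner posts: the sanding block in its wide bay and the long narrow offcut in its narrow bay; then stack the tray with the handle on it, so that all four pins come up through its corner holes and it sits down on the posts, and make up the second kit in it: the short broad offcut in its wide bay and the carton of bits in its narrow bay. Everything lies flat inside the beading of its bay, and the round tin and the try square stay where they are.

Things in the scene. Friction and masses are not known exactly. Their poses are not given: they have to be found in the camera images.
- lower_tray: Plywood tray with corner posts (sizes in mm), 196 (x) by 246 (y) mm, 1.6 kg, loose. Origin: centre of underside. Floor at z=8. Posts 18 across at x=+-86, y=+-110, shoulders at z=58, each with a 10 mm pin that tapers to its tip at z=72. Bays framed by beading 5 wide, 6 high: wide bay 136 (x) by 88 (y), centre x=0, y=+60; narrow bay 154 by 69, centre y=-60. x points away from the robot (+-0.15 rad).
- upper_tray: Plywood tray with handle (sizes in mm), 196 (x) by 246 (y) mm, 0.35 kg. Origin: centre of underside. Floor at z=9; 14 mm holes through it at x=+-86, y=+-110. Handle rail along x in the middle: 104 long, 14 thick, z=36 to 54. Bays framed by beading 5 wide, 6 high: wide bay 114 (x) by 84 (y), centre x=0, y=+64; narrow bay 143 by 65, centre y=-64. x away from robot (+-0.15 rad). Fits either way round.
- sanding_block: Sanding block, orange-brown above and red-brown below, 64 (x) by 112 (y) by 36 mm high, about 0.1 kg (the solid part is 60 mm by 108 mm). Origin at the centre of its underside, z up.
- long_offcut: Long narrow offcut of pale wood, 45 (x) by 130 (y) by 30 mm high. Origin at the centre of its underside, z up.
- bit_box: Small white printed carton of drill bits, 45 (x) by 125 (y) by 42 mm high, about 0.18 kg. Origin at the centre of its underside, z up.
- broad_offcut: Short broad offcut of brown wood, 60 (x) by 90 (y) by 22 mm high. Origin at the centre of its underside, z up.
- round_tin: Bystander: low brown round tin of oddments, 90 mm across and 29 mm high, at the left. Origin at the centre of its underside.
- try_square: Bystander: try square, steel blade in a wooden stock, 184 by 115 by 17 mm, lying at the back of the bench. Origin at the middle of its outline on its underside.

How it is judged (in metres and radians):
On the way, in this order (a step that is already met when the one before it is completed fails the run):
1. the sanding block lies flat in the wide bay and the long offcut flat in the narrow bay of the tray with the posts, both let go (x of sanding_block in the frame of lower_tray between -0.018 and 0.018 m and y of sanding_block in the frame of lower_tray between 0.044 and 0.076 m and z of sanding_block in the frame of lower_tray between 0.005 and 0.011 m and angle between each of sanding_block, long_offcut's own z axis and vertical below 0.05 rad and x of long_offcut in the frame of lower_tray between -0.018 and 0.018 m and y of long_offcut in the frame of lower_tray between -0.076 and -0.044 m and z of long_offcut in the frame of lower_tray between 0.005 and 0.011 m and linear speed of each of sanding_block, long_offcut below 0.02 m/s and contact force between each of sanding_block, long_offcut and the fingers below 0.05 N), for 0.2 s.
2. the handled tray sits on the posts, all four pins through its corner holes (horizontal distance between upper_tray and lower_tray below 0.005 m and z of upper_tray in the frame of lower_tray between 0.055 and 0.061 m and angle between the x axis of upper_tray and the x axis of lower_tray, either way round below 0.05 rad and angle between each of upper_tray, lower_tray's own z axis and vertical below 0.03 rad), for 0.2 s.
At the end, for the whole second after the job is handed in: Each thing lies flat on its bay's floor (0.05 rad, 3 mm), within 16 mm across and 18 mm along of the bay's centre; the upper tray is centred on the lower within 5 mm, aligned within 0.05 rad, down on the posts within 3 mm, both level within 0.03 rad; all at rest and let go (all of step 1 and all of step 2 and x of broad_offcut in the frame of upper_tray between -0.018 and 0.018 m and y of broad_offcut in the frame of upper_tray between 0.048 and 0.08 m and z of broad_offcut in the frame of upper_tray between 0.006 and 0.012 m and angle between each of broad_offcut, bit_box's own z axis and vertical below 0.05 rad and x of bit_box in the frame of upper_tray between -0.018 and 0.018 m and y of bit_box in the frame of upper_tray between -0.08 and -0.048 m and z of bit_box in the frame of upper_tray between 0.006 and 0.012 m and linear speed of each of bit_box, broad_offcut, upper_tray, lower_tray below 0.02 m/s and contact force between each of bit_box, broad_offcut, upper_tray, lower_tray and the fingers below 0.05 N); the robot touches nothing.
It fails at once if a bystander (round tin or try square) is moved more than 30 mm or tipped (distance of any of round_tin, try_square from where it was at the start of the episode above 0.03 m or angle between any of round_tin, try_square's own z axis and vertical above 0.4 rad).
It also fails if it takes over 136 s, if anything falls off the work surface, if the arm or the gripper's body presses on something with over 40 N, if the wrist force passes 120 N, or if a joint passes its speed limit or range.

## Working session

There is one attempt and no reset: what is moved stays moved. The work goes in short steps, Python scripts to look and compute and a tool call to move; the robot and the scene stay as the last step left them, time stands still between calls to the robot, and variables do not carry over. Pictures are saved under pics/ and viewed, and the job is handed in when it is done.

Besides the shell and the picture viewer there is one more tool, called after "Emit:" in YAML: its name, and indented under it one key for each argument. apply_moves: Moves the arm, as the interface text tells. Its arguments: {"type":"object","properties":{"increments":{"type":"array"},"grip_force":{"type":"number"}},"required":["increments"]}

```bash
ls; mkdir -p pics
python3 - <<'E'
from rig import r, optics
import cv2
s=r.read_state()
for k in s: print(k,s[k])
for n in ("scene","top","wrist"):
    d=optics.read_camera(n); print(n,d["K"],d["dist"],d["extrinsics"])
    cv2.imwrite(f"pics/{n}0.png",d["frame"][:,:,::-1])
E
```

```text
pics
time_s 0.0
joint_positions [ 1.21331977  0.31171486  0.01395906  1.51307647 -0.00438914  1.31918201
 -0.02719029]
joint_velocities [-0.00013682  0.00076412 -0.00034563 -0.0007092  -0.00157899 -0.00085396
  0.00191626]
effort [-1.19218930e-04 -3.79909837e+01  1.46192112e-01 -2.30587846e+01
  1.23108635e-02  1.36496726e-02 -1.12705433e-05]
tool_pos [ 170.60146955 -522.10109545  230.21908755]
tcp_rot [-1.34090701  0.97485119 -0.97160613]
ft_force [ 0.25775246 -0.42325373 -0.62937978]
wrist_torque [-0.00048238  0.00553665  0.0118745 ]
gripper_width 85.58384904951645
scene [[391.19796996   0.         273.96373303]
 [  0.         391.19796996 203.55739289]
 [  0.           0.           1.        ]] [-0.09965002  0.          0.          0.          0.        ] [[-5.19727127e-01 -8.54238928e-01 -1.26319966e-02  3.69415837e+02]
 [ 5.29944211e-01 -3.33950076e-01  7.79510410e-01 -3.24696899e+02]
 [-6.70106594e-01  3.98438453e-01  6.26261888e-01 -7.44617901e+02]
 [ 0.00000000e+00  0.00000000e+00  0.00000000e+00  1.00000000e+00]]
top [[392.06002531   0.         276.76781527]
 [  0.         3
[... 158 characters left out ...]
1  1.25263369e-02  7.19810227e+01]
 [ 9.84085282e-01  2.50671727e-02  1.75919852e-01 -6.18142762e+02]
 [-1.76172596e-01  8.24134670e-03  9.84324792e-01 -1.04500957e+03]
 [ 0.00000000e+00  0.00000000e+00  0.00000000e+00  1.00000000e+00]]
wrist [[308.71233727   0.         284.32647296]
 [  0.         308.71233727 205.20426858]
 [  0.           0.           1.        ]] [-0.01422037  0.          0.          0.          0.        ] [[ 3.10844627e-01 -9.50457559e-01 -2.45883111e-03 -5.48059742e+02]
 [ 9.14496088e-01  2.99786430e-01 -2.71707565e-01  3.56263639e+01]
 [ 2.58983633e-01  8.22102453e-02  9.62376721e-01 -3.78715845e+02]
 [ 0.00000000e+00  0.00000000e+00  0.00000000e+00  1.00000000e+00]]
```

View pics/top0.png

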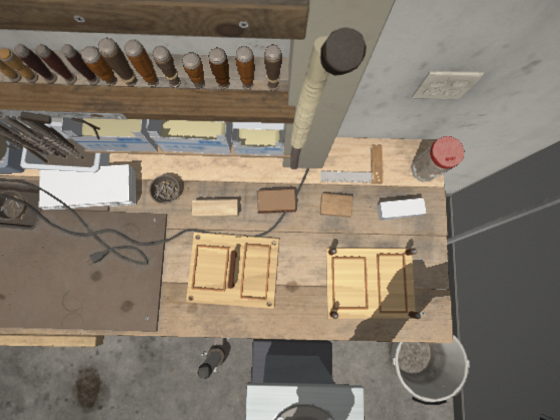

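View pics/scene0.png

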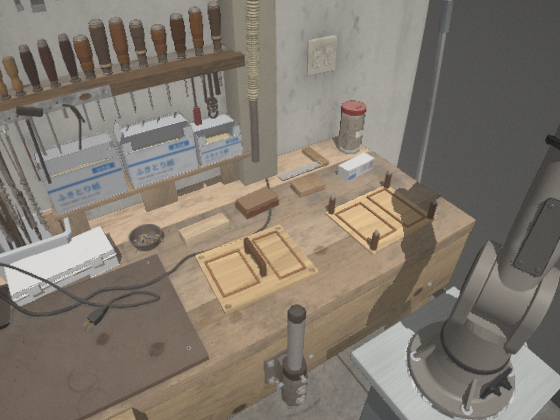

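View pics/wrist0.png

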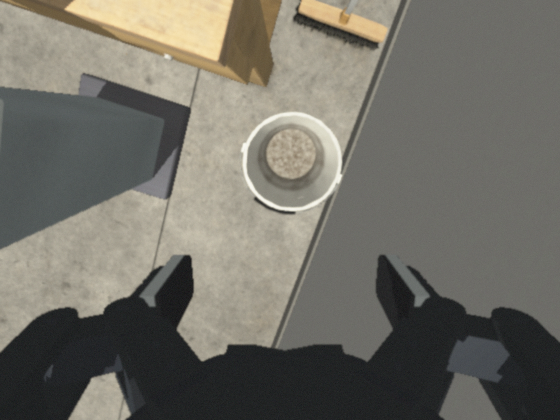

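```bash
cat > h.py <<'E'
import numpy as np, cv2
from scipy.spatial.transform import Rotation as R
from rig import r, optics
F=np.diag([1,-1,-1.])
def cam(n,save=None):
    d=optics.read_camera(n)
    d={k:np.array(v) for k,v in d.items()}
    if save: cv2.imwrite(f"pics/{save}.png",d["frame"][:,:,::-1])
    return d
def p2w(d,uv,z):
    uv=np.array(uv,float).reshape(-1,1,2)
    n=cv2.undistortPoints(uv,d["K"],d["dist"])[:,0]
    E=d["extrinsics"];Rm=E[:3,:3];t=E[:3,3]
    c=-Rm.T@t
    ray=(F@np.c_[n,np.ones(len(n))].T).T@Rm
    z=np.broadcast_to(z,len(n))
    return c+ray*((z-c[2])/ray[:,2])[:,None]
def w2p(d,P):
    P=np.array(P,float).reshape(-1,3);E=d["extrinsics"]
    pc=(F@(E[:3,:3]@P.T+E[:3,3:])).T
    return cv2.projectPoints(pc,np.zeros(3),np.zeros(3),d["K"],d["dist"])[0][:,0]
def save(n,im): cv2.imwrite(f"pics/{n}.png",im[:,:,::-1])
def crop(d,n,x0,y0,x1,y1,k):
    save(n,cv2.resize(d["frame"][y0:y1,x0:x1],None,fx=k,fy=k,interpolation=cv2.INTER_CUBIC))
def st():
    s=r.read_state();p=np.array(s["tool_pos"]);M=R.from_rotvec(s["tcp_rot"]).as_matrix()
    return s,p,M
# desired: tool y down; jaw axis at yaw (rad, in world xy), jaw dir = (cos,sin)
def goal(xyz,yaw):
    s,p,M=st()
    best=None
    for a in (yaw,yaw+np.pi):
        X=np.array([np.cos(a),np.sin(a),0]);Y=np.array([0,0,-1.]);Z=np.cross(X,Y)
        G=np.c_[X,Y,Z];rv=R.from_matrix(M.T@G).as_rotvec()
        if best is None or np.linalg.norm(rv)<np.linalg.norm(best[1]): best=(M.T@(np.array(xyz)-p),rv)
    print("t=%.2f tcp"%s["time_s"],p.round(1),"yaw(jaw) %.3f"%np.arctan2(M[1,0],M[0,0]),"q",np.round(s["joint_positions"],2),"w %.1f"%s["gripper_width"],"F",np.round(s["ft_force"],1))
    print("  travel",(best[0]/30).round(3).tolist(),"angular",np.degrees(best[1]/8).round(3).tolist())
E
python3 - <<'E'
from h import *
d=cam("top")
crop(d,"c1",180,160,300,250,6)
crop(d,"c2",300,130,450,250,5)
crop(d,"c3",180,225,290,315,7)
crop(d,"c4",320,235,440,325,6)
s,p,M=st();print(M.round(3))
for n,uv in dict(long=(215,207),sand=(277,200),broad=(336,204),bit=(402,207),up=(234,270),lo=(371,283)).items(): print(n,p2w(d,uv,20).round())
E
```

```text
[[ 0.311 -0.     0.951]
 [-0.951  0.001  0.311]
 [-0.001 -1.    -0.   ]]
long [[636. 266.  20.]]
sand [[661.  87.  20.]]
broad [[653. -85.  20.]]
bit [[ 649. -277.   20.]]
up [[456. 203.  20.]]
lo [[ 430. -182.   20.]]
```

View pics/c1.png

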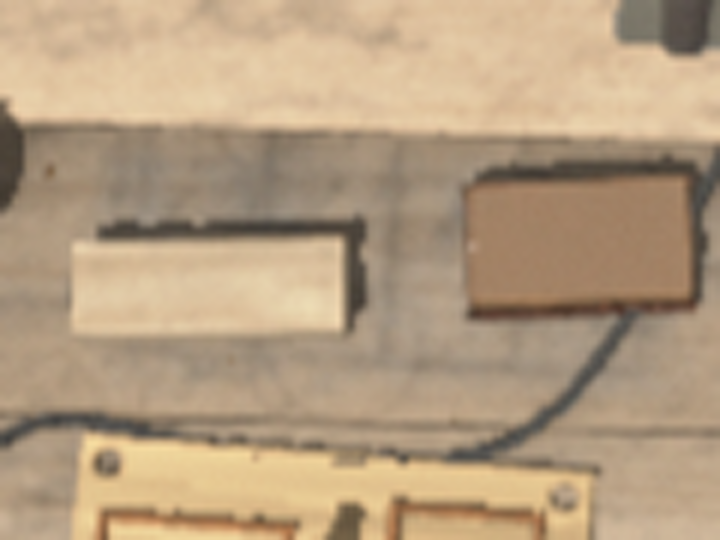

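View pics/c2.png

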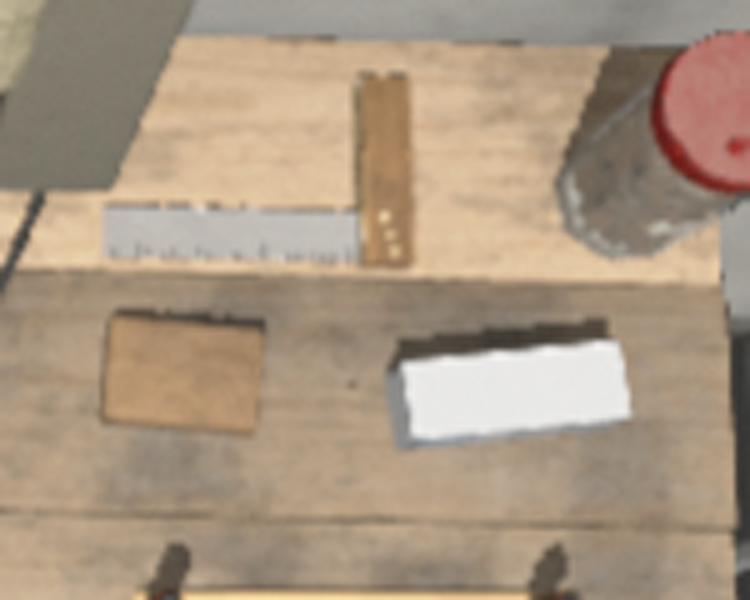

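View pics/c4.png

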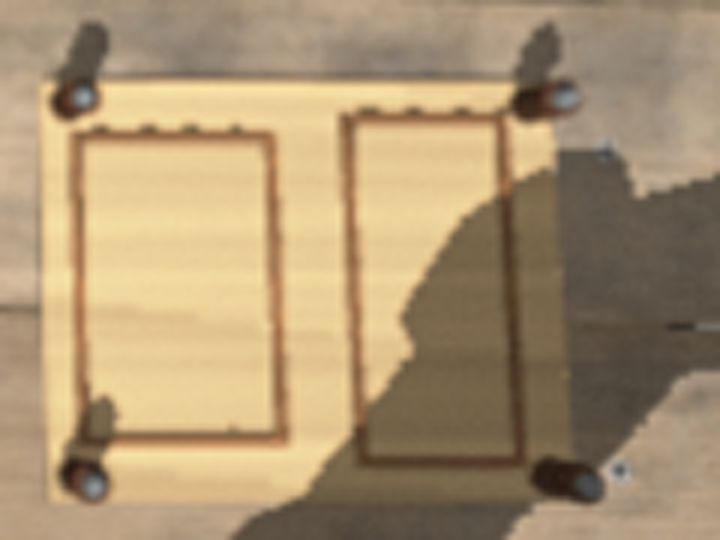

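Run:
```python
from h import *
d=cam("top")
def q(n,o,k,pts,z):
    uv=(np.array(pts)+.5)/k-.5+np.array(o)
    P=p2w(d,uv,z)[:,:2]
    c=P.mean(0); (rc,wh,a)=cv2.minAreaRect(P.astype(np.float32))
    e=P[1]-P[0]+P[2]-P[3]
    f=P[0]-P[3]+P[1]-P[2]
    print(n,c.round(1),"edges",[np.linalg.norm(P[i]-P[(i+1)%4]).round(1) for i in range(4)],"yaw of left->right edge vs -y: %.3f"%np.arctan2(e[0],-e[1]), "updir vs x %.3f"%np.arctan2(f[1],f[0]))
q("long",(180,160),6,[(72,240),(347,236),(347,332),(70,333)],30)
q("sand",(180,160),6,[(467,185),(692,175),(694,303),(468,305)],36)
q("broad",(300,130),5,[(110,317),(265,324),(252,433),(100,420)],22)
q("bit",(300,130),5,[(402,360),(617,340),(632,416),(410,440)],42)
q("lo",(320,235),6,[(42,83),(555,80),(570,500),(48,502)],8)
q("lowide",(320,235),6,[(70,130),(273,133),(287,440),(82,443)],14)
q("lopin",(320,235),6,[(82,97),(567,97),(588,485),(90,483)],72)
q("lonar",(320,235),6,[(342,115),(508,115),(522,463),(360,463)],14)
```

```text
long [633.3 265.9] edges [np.float64(131.5), np.float64(46.8), np.float64(131.5), np.float64(45.2)] yaw of left->right edge vs -y: 0.035 updir vs x 0.041
sand [657.8  89.1] edges [np.float64(108.2), np.float64(62.6), np.float64(107.6), np.float64(58.6)] yaw of left->right edge vs -y: 0.053 updir vs x 0.035
broad [652.3 -84.5] edges [np.float64(90.5), np.float64(65.3), np.float64(88.1), np.float64(61.5)] yaw of left->right edge vs -y: -0.041 updir vs x -0.109
bit [ 644.  -271.4] edges [np.float64(124.2), np.float64(44.5), np.float64(127.7), np.float64(46.4)] yaw of left->right edge vs -y: 0.127 updir vs x 0.112
lo [ 430.9 -183.1] edges [np.float64(246.8), np.float64(195.5), np.float64(243.2), np.float64(194.7)] yaw of left->right edge vs -y: 0.030 updir vs x 0.005
lowide [ 430.9 -122.5] edges [np.float64(96.7), np.float64(142.1), np.float64(95.5), np.float64(144.8)] yaw of left->right edge vs -y: 0.024 updir vs x 0.032
lopin [ 430.9 -179.7] edges [np.float64(219.8), np.float64(170.2), np.float64(219.0), np.float64(169.3)] yaw of left->right edge vs -y: 0.023 updir vs x 0.016
lonar [ 432.9 -242.5] edges [np.float64(79.2), np.float64(161.1), np.float64(75.3), np.float64(161.0)] yaw of left->right edge vs -y: 0.025 updir vs x 0.016
```

View pics/c3.png

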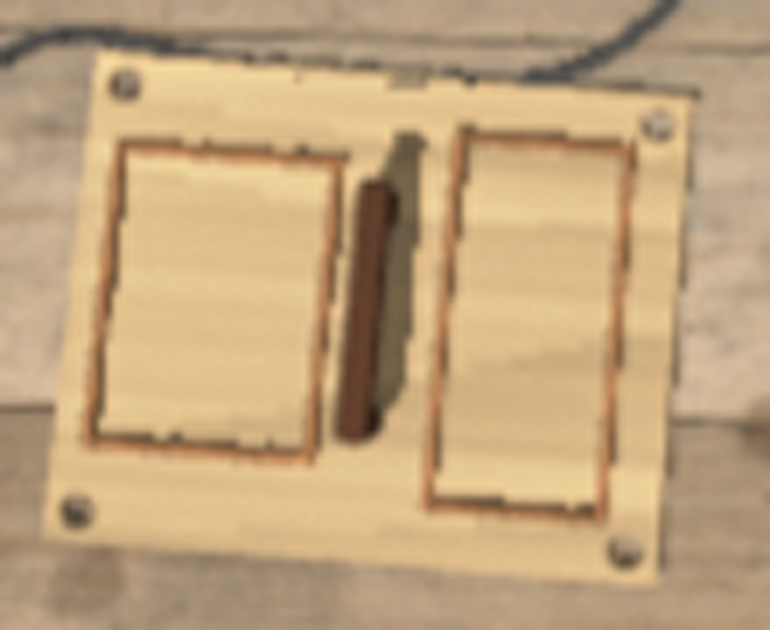

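Run:
```python
from h import *
goal((400,-182,330),0)
goal((620,89,300),0.045)
d=cam("wrist");E=d["extrinsics"];s,p,M=st()
c=-E[:3,:3].T@E[:3,3];print(c, M.T@(c-p), "view dir tool",M.T@(-E[2,:3]))
```

```text
t=0.25 tcp [ 170.7 -522.5  230.8] yaw(jaw) -1.255 q [ 1.21  0.31  0.01  1.51 -0.    1.32 -0.03] w 85.4 F [-1.   0.   0.5]
  travel [-8.417, -3.299, 10.79] angular [-0.005, -8.988, -0.008]
t=0.25 tcp [ 170.7 -522.5  230.8] yaw(jaw) -1.255 q [ 1.21  0.31  0.01  1.51 -0.    1.32 -0.03] w 85.4 F [-1.   0.   0.5]
  travel [-14.724, -2.292, 20.567] angular [-0.005, -9.31, -0.007]
[ 235.9229739  -500.62771605  373.26399349] [  -0.74673531 -142.32040513   68.76486775] view dir tool [-6.15713554e-04  9.62402116e-01 -2.71628033e-01]
```

Emit:
apply_moves:
  increments:
    - {"travel":[-8.4,-3.3,10.8],"angular":[0,-9,0],"grip":0}
    - {"travel":[-8.4,-3.3,10.8],"angular":[0,-9,0],"grip":0}
    - {"travel":[-8.4,-3.3,10.8],"angular":[0,-9,0],"grip":0}
    - {"travel":[-8.4,-3.3,10.8],"angular":[0,-9,0],"grip":0}
    - {"travel":[-8.4,-3.3,10.8],"angular":[0,-9,0],"grip":0}
    - {"travel":[-8.4,-3.3,10.8],"angular":[0,-9,0],"grip":0}
    - {"travel":[-8.4,-3.3,10.8],"angular":[0,-9,0],"grip":0}
    - {"travel":[-8.4,-3.3,10.8],"angular":[0,-9,0],"grip":0}
    - {"travel":[-8.4,-3.3,10.8],"angular":[0,-9,0],"grip":0}
    - {"travel":[-8.4,-3.3,10.8],"angular":[0,-9,0],"grip":0}

```text
time_s: 1.3
tool_pos: [402.8, -178.8, 331.2]
tcp_rot: [-1.57, -0.01, 0.006]
ft_force: [0.1, -0.6, -0.2]
gripper_width: 85.6
```

Run:
```python
from h import *
d=cam("wrist","w1")
goal((620,50,300),0.045)
```

```text
t=1.35 tcp [ 401.  -181.7  330.4] yaw(jaw) 0.004 q [ 0.79  0.07 -0.43  1.57  0.03  1.51  0.36] w 85.3 F [ 0.1 -0.5  0.1]
  travel [7.332, 1.011, 7.694] angular [0.002, -0.293, -0.0]
```

View pics/w1.png

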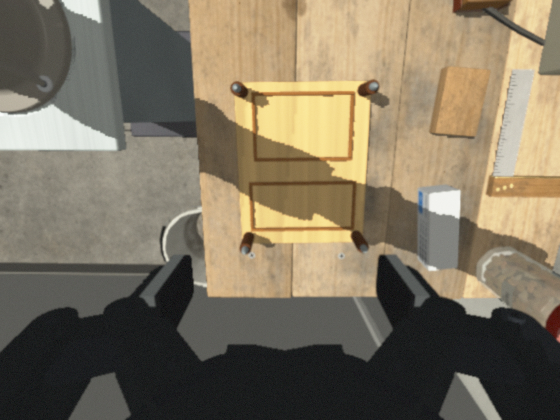

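Run:
```python
from h import *
d=cam("wrist")
crop(d,"w1a",220,70,390,260,4)
np.save("w1.npy",d,allow_pickle=True)
```

```text
(no output)
```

View pics/w1a.png

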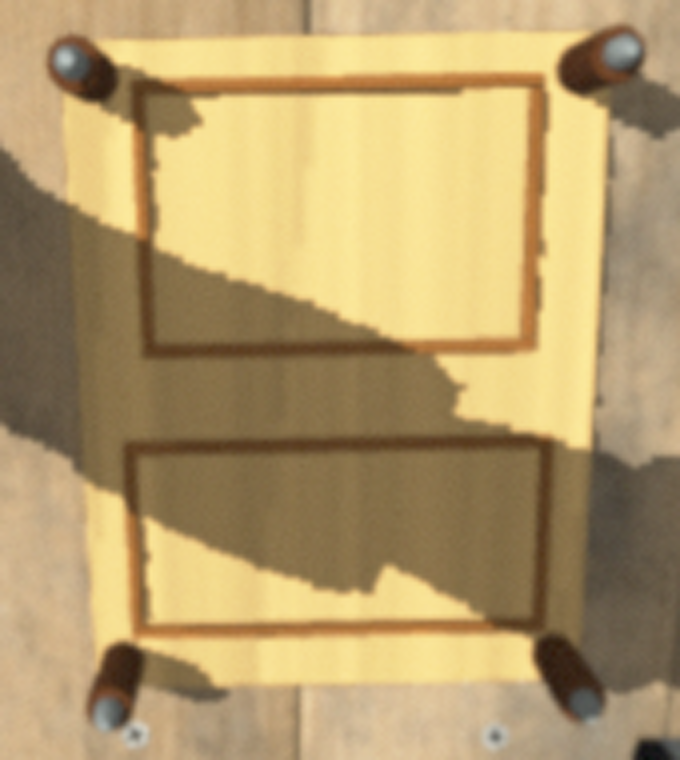

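Emit:
apply_moves:
  increments:
    - {"travel":[7.3,1,7.7],"angular":[0,-0.3,0],"grip":0}
    - {"travel":[7.3,1,7.7],"angular":[0,-0.3,0],"grip":0}
    - {"travel":[7.3,1,7.7],"angular":[0,-0.3,0],"grip":0}
    - {"travel":[7.3,1,7.7],"angular":[0,-0.3,0],"grip":0}
    - {"travel":[7.3,1,7.7],"angular":[0,-0.3,0],"grip":0}
    - {"travel":[7.3,1,7.7],"angular":[0,-0.3,0],"grip":0}
    - {"travel":[7.3,1,7.7],"angular":[0,-0.3,0],"grip":0}
    - {"travel":[7.3,1,7.7],"angular":[0,-0.3,0],"grip":0}
    - {"travel":[7.3,1,7.7],"angular":[0,-0.3,0],"grip":0}

```text
time_s: 2.3
tool_pos: [618.7, 44.3, 298.1]
tcp_rot: [-1.574, -0.027, 0.033]
ft_force: [0.4, -0.8, -0.0]
gripper_width: 85.1
```

Run:
```python
from h import *
d=cam("wrist","w2")
np.save("w2.npy",d,allow_pickle=True)
goal((658,89,60),0.045)
```

```text
t=2.35 tcp [618.6  43.9 298.9] yaw(jaw) 0.037 q [ 0.24  0.5  -0.58  1.14  0.27  1.57 -0.24] w 85.7 F [-0.5  0.3 -0.2]
  travel [1.392, 7.954, 1.48] angular [0.022, -0.057, -0.021]
```

View pics/w2.png

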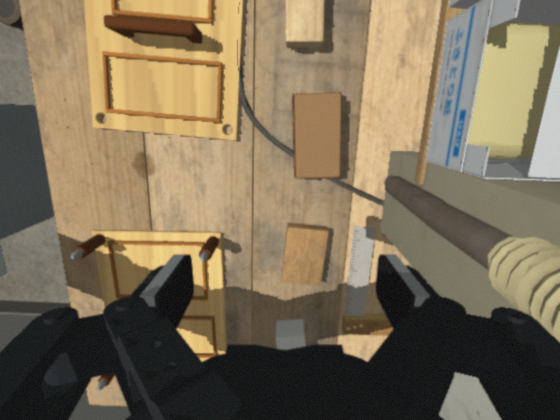

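Run:
```python
from h import *
d1=np.load("w1.npy",allow_pickle=True).item();d2=np.load("w2.npy",allow_pickle=True).item()
top=cam("top");sc=cam("scene")
def tri(obs):
    A=[];b=[]
    for d,uv in obs:
        a=p2w(d,uv,0)[0];c=p2w(d,uv,300)[0];n=(c-a)/np.linalg.norm(c-a)
        Q=np.eye(3)-np.outer(n,n);A.append(Q);b.append(Q@a)
    A=np.vstack(A);b=np.hstack(b);x,res,_,_=np.linalg.lstsq(A,b,rcond=None);return x.round(),res
print("tip",tri([(d2,(393,183)),(top,(295,164))]),tri([(d2,(393,183)),(top,(295,164)),(sc,(255,160))]))
def q(n,d,o,k,pts,z):
    uv=(np.array(pts)+.5)/k-.5+np.array(o)
    P=p2w(d,uv,z)[:,:2]
    e=P[1]-P[0]+P[2]-P[3]; f=P[0]-P[3]+P[1]-P[2]
    print(n,P.mean(0).round(1),"edges",[np.linalg.norm(P[i]-P[(i+1)%4]).round(1) for i in range(4)],"yaw %.3f %.3f"%(np.arctan2(e[1],e[0]),np.arctan2(-f[0],f[1])))
q("lo floor",d1,(220,70),4,[(62,40),(610,33),(580,682),(97,682)],8)
q("wide",d1,(220,70),4,[(133,83),(545,76),(537,347),(147,355)],14)
q("nar",d1,(220,70),4,[(125,445),(551,438),(544,627),(135,634)],14)
q("pin",d1,(220,70),4,[(69,59),(625,50),(587,705),(107,712)],72)
crop(d2,"w2a",280,80,360,190,6)
crop(d2,"w2b",90,0,250,150,5)
```

```text
tip (array([763.,  37.,  40.]), array([6.19158566])) (array([745.,  43.,  94.]), array([38.53007098]))
lo floor [ 430.3 -180.2] edges [np.float64(192.7), np.float64(244.8), np.float64(195.3), np.float64(242.3)] yaw 0.010 0.025
wide [ 429.8 -120.6] edges [np.float64(144.2), np.float64(94.4), np.float64(144.4), np.float64(95.0)] yaw 0.023 0.033
nar [ 431.7 -239.9] edges [np.float64(160.8), np.float64(75.6), np.float64(161.2), np.float64(75.8)] yaw 0.022 0.029
pin [ 429.5 -178.4] edges [np.float64(169.2), np.float64(214.9), np.float64(168.4), np.float64(214.8)] yaw 0.020 0.023
```

View pics/w2a.png

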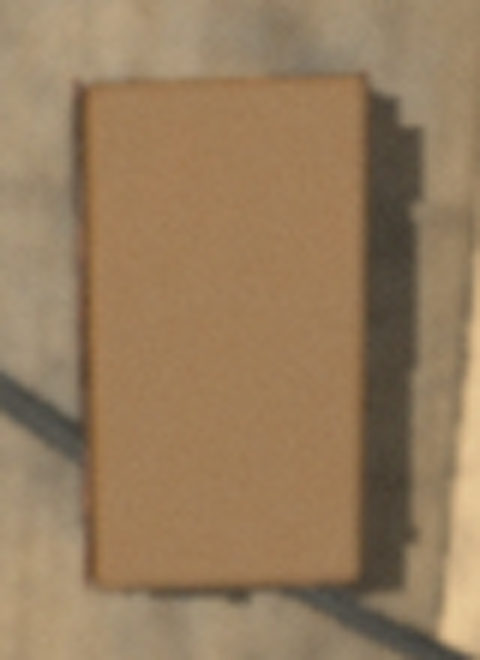

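```bash
cat >> h.py <<'E'
def q(n,d,o,k,pts,z):
    uv=(np.array(pts)+.5)/k-.5+np.array(o)
    P=p2w(d,uv,z)[:,:2]
    e=P[1]-P[0]+P[2]-P[3]; f=P[0]-P[3]+P[1]-P[2]
    print(n,P.mean(0).round(1),"edges",[float(np.linalg.norm(P[i]-P[(i+1)%4]).round(1)) for i in range(4)],"yaw %.3f %.3f"%(np.arctan2(e[1],e[0]),np.arctan2(-f[0],f[1])))
    return P
E
python3 - <<'E'
from h import *
d2=np.load("w2.npy",allow_pickle=True).item()
q("sand",d2,(280,80),6,[(80,85),(366,74),(360,580),(92,586)],36)
goal((658,89,60),0.045)
goal((658,89,15),0.045)
E
```

```text
sand [657.3  92.3] edges [58.9, 105.6, 59.3, 104.8] yaw 0.069 0.073
t=2.45 tcp [618.5  44.3 299.8] yaw(jaw) 0.037 q [ 0.24  0.5  -0.58  1.14  0.27  1.57 -0.24] w 85.8 F [-0.  -0.2 -1. ]
  travel [1.381, 7.987, 1.459] angular [0.018, -0.054, -0.009]
t=2.45 tcp [618.5  44.3 299.8] yaw(jaw) 0.037 q [ 0.24  0.5  -0.58  1.14  0.27  1.57 -0.24] w 85.8 F [-0.  -0.2 -1. ]
  travel [1.383, 9.487, 1.463] angular [0.018, -0.054, -0.009]
```

View pics/w2b.png

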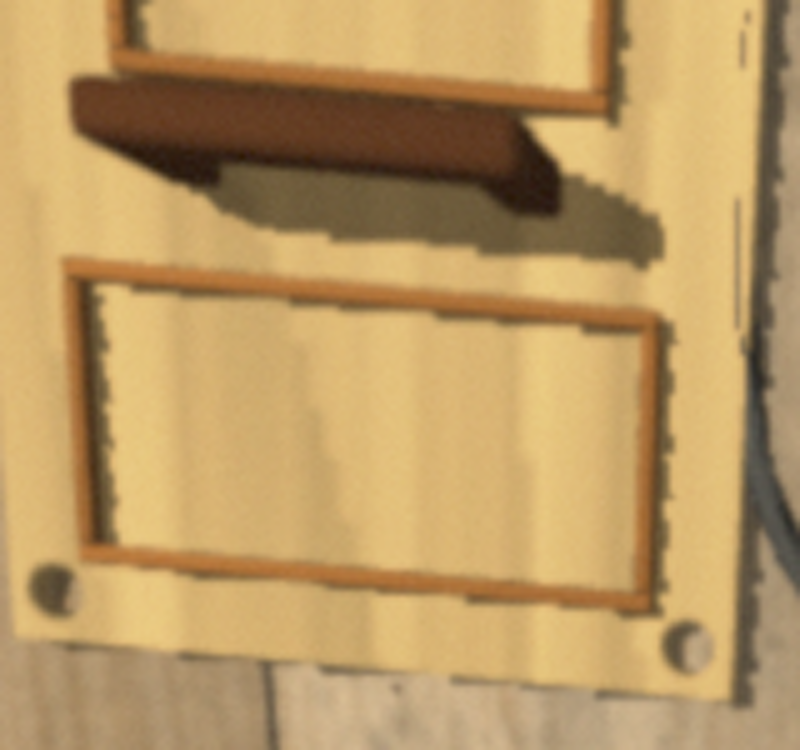

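Run:
```python
from h import *
goal((657.5,91,60),0.055)
goal((657.5,91,5),0.055)
```

```text
t=2.45 tcp [618.5  44.3 299.8] yaw(jaw) 0.037 q [ 0.24  0.5  -0.58  1.14  0.27  1.57 -0.24] w 85.8 F [-0.  -0.2 -1. ]
  travel [1.367, 7.987, 1.527] angular [0.018, -0.126, -0.01]
t=2.45 tcp [618.5  44.3 299.8] yaw(jaw) 0.037 q [ 0.24  0.5  -0.58  1.14  0.27  1.57 -0.24] w 85.8 F [-0.  -0.2 -1. ]
  travel [1.369, 9.821, 1.531] angular [0.018, -0.126, -0.01]
```

Emit:
apply_moves:
  increments:
    - {"travel":[1.37,3,1.53],"angular":[0,-0.13,0],"grip":0}
    - {"travel":[1.37,5,1.53],"angular":[0,-0.13,0],"grip":0}
    - {"travel":[1.37,7,1.53],"angular":[0,-0.13,0],"grip":0}
    - {"travel":[1.37,8,1.53],"angular":[0,-0.13,0],"grip":0}
    - {"travel":[1.37,8,1.53],"angular":[0,-0.13,0],"grip":0}
    - {"travel":[1.37,8,1.53],"angular":[0,-0.13,0],"grip":0}
    - {"travel":[1.37,8,1.53],"angular":[0,-0.13,0],"grip":0}
    - {"travel":[1.37,8,1.53],"angular":[0,-0.13,0],"grip":0}

```text
time_s: 3.25
tool_pos: [660.2, 90.6, 63.7]
tcp_rot: [-1.572, -0.046, 0.038]
ft_force: [-0.2, -0.4, 0.6]
gripper_width: 85.6
```

Run:
```python
from h import *
goal((657.5,91,5),0.055)
d=cam("wrist","w3")
```

```text
t=3.25 tcp [660.2  90.6  63.7] yaw(jaw) 0.054 q [ 0.15  0.73 -0.53  1.37  0.38  1.14 -0.37] w 85.6 F [-0.2 -0.4  0.6]
  travel [-0.1, 1.957, 0.021] angular [0.015, -0.009, 0.039]
```

View pics/w3.png

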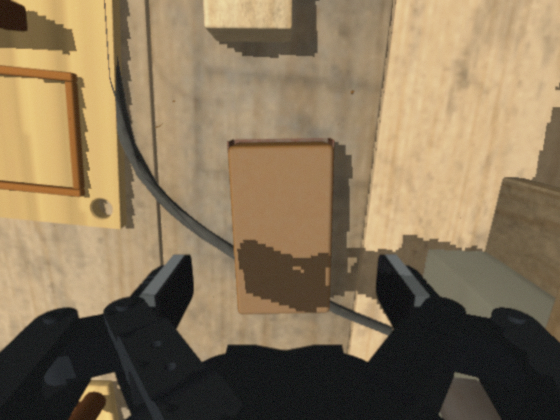

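Emit:
apply_moves:
  increments:
    - {"travel":[-0.06,1.2,0],"angular":[0,0,0],"grip":0}
    - {"travel":[-0.06,1.9,0],"angular":[0,0,0],"grip":0}
    - {"travel":[-0.06,1.9,0],"angular":[0,0,0],"grip":0}
    - {"travel":[-0.06,1.9,0],"angular":[0,0,0],"grip":1}
    - {"travel":[-0.06,1.9,0],"angular":[0,0,0],"grip":1}
    - {"travel":[-0.06,1.9,0],"angular":[0,0,0],"grip":1}
    - {"travel":[-0.06,1.9,0],"angular":[0,0,0],"grip":1}
    - {"travel":[-0.06,1.9,0],"angular":[0,0,0],"grip":1}
    - {"travel":[-0.06,1.9,0],"angular":[0,0,0],"grip":1}
  grip_force: 40

```text
time_s: 4.2
tool_pos: [661.3, 91.5, 10.4]
tcp_rot: [-1.571, -0.051, 0.033]
ft_force: [0.0, 0.4, 6.2]
gripper_width: 59.1
```

Run:
```python
from h import *
goal((657.5,91,150),0.055)
d=cam("wrist","w4")
```

```text
t=4.20 tcp [661.3  91.5  10.4] yaw(jaw) 0.054 q [ 0.14  0.79 -0.51  1.41  0.41  1.04 -0.39] w 59.1 F [0.  0.4 6.2]
  travel [-0.073, -4.654, -0.015] angular [0.008, -0.008, 0.083]
```

View pics/w4.png

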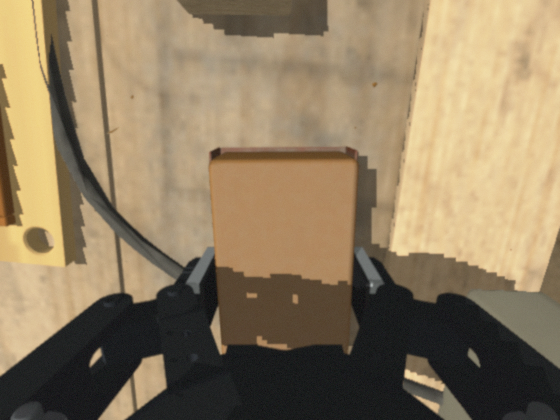

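Emit:
apply_moves:
  increments:
    - {"travel":[-0.07,0,0],"angular":[0,0,0],"grip":0}
    - {"travel":[-0.07,0,0],"angular":[0,0,0],"grip":0}
    - {"travel":[-0.07,0,0],"angular":[0,0,0],"grip":0}
    - {"travel":[-0.07,-0.3,0],"angular":[0,0,0],"grip":0}

```text
time_s: 4.65
tool_pos: [657.6, 90.8, 17.9]
tcp_rot: [-1.572, -0.049, 0.036]
ft_force: [0.8, -0.0, -0.6]
gripper_width: 85.4
```

Run:
```python
from h import *
goal((657.5,91,20),0.055)
goal((657.5,91,20),0.055)
d=cam("wrist","w5")
goal((657.5,91,20),0.055)
d=cam("scene","s5")
crop(d,"s5a",200,120,340,240,5)
goal((657.5,91,20),0.055)
```

```text
t=4.65 tcp [657.6  90.8  17.9] yaw(jaw) 0.054 q [ 0.15  0.77 -0.51  1.41  0.41  1.05 -0.39] w 85.4 F [ 0.8 -0.  -0.6]
  travel [-0.001, -0.069, 0.005] angular [0.013, -0.008, 0.056]
t=4.65 tcp [657.6  90.8  17.9] yaw(jaw) 0.054 q [ 0.15  0.77 -0.51  1.41  0.41  1.05 -0.39] w 85.4 F [ 0.8 -0.  -0.6]
  travel [-0.001, -0.069, 0.005] angular [0.013, -0.008, 0.056]
t=4.70 tcp [659.4  91.4  20.6] yaw(jaw) 0.054 q [ 0.15  0.77 -0.51  1.41  0.41  1.05 -0.39] w 85.1 F [0.7 0.  1.6]
  travel [-0.064, 0.02, -0.011] angular [0.007, -0.008, 0.088]
t=4.75 tcp [660.   91.7  20.8] yaw(jaw) 0.054 q [ 0.15  0.77 -0.51  1.41  0.41  1.05 -0.39] w 85.2 F [ 0.1  0.5 -0. ]
  travel [-0.086, 0.024, -0.02] angular [0.004, -0.009, 0.1]
```

View pics/s5a.png

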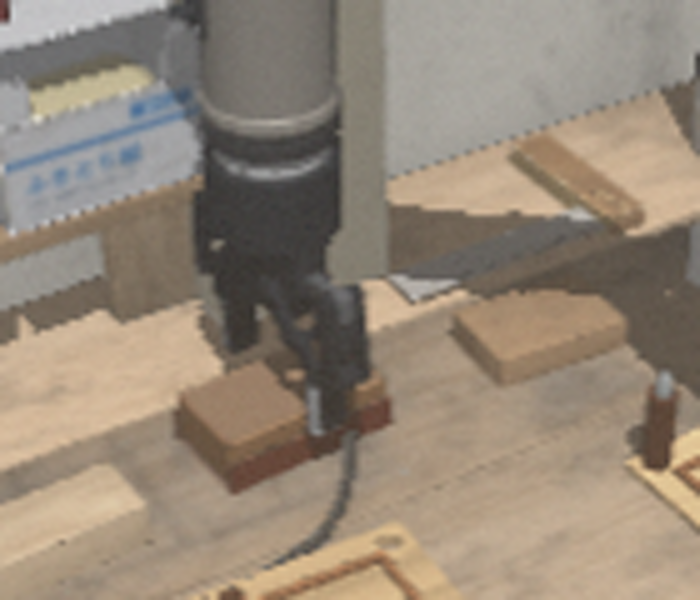

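Run:
```python
from h import *
d=cam("scene")
for x in (602,609,616):
  for z in (0,10,20,30):
    print(x,z,(((w2p(d,[(x,y,z) for y in (80,102)])-np.array([200,120]))+.5)*5-.5).round().tolist())
```

```text
602 0 [[351.0, 477.0], [318.0, 490.0]]
602 10 [[351.0, 463.0], [317.0, 477.0]]
602 20 [[350.0, 450.0], [317.0, 463.0]]
602 30 [[350.0, 436.0], [316.0, 449.0]]
609 0 [[345.0, 470.0], [312.0, 483.0]]
609 10 [[345.0, 456.0], [311.0, 470.0]]
609 20 [[344.0, 443.0], [310.0, 456.0]]
609 30 [[344.0, 429.0], [310.0, 442.0]]
616 0 [[339.0, 463.0], [306.0, 476.0]]
616 10 [[338.0, 450.0], [305.0, 463.0]]
616 20 [[338.0, 436.0], [304.0, 449.0]]
616 30 [[337.0, 423.0], [304.0, 436.0]]
```

Emit:
apply_moves:
  increments:
    - {"travel":[-0.06,0.17,0],"angular":[0,0,0],"grip":0}
    - {"travel":[-0.06,0.17,0],"angular":[0,0,0],"grip":1}
    - {"travel":[-0.06,0.17,0],"angular":[0,0,0],"grip":1}
    - {"travel":[-0.06,0.17,0],"angular":[0,0,0],"grip":1}
    - {"travel":[-0.06,0.17,0],"angular":[0,0,0],"grip":1}
    - {"travel":[-0.06,0.17,0],"angular":[0,0,0],"grip":1}
    - {"travel":[-0.06,0.17,0],"angular":[0,0,0],"grip":1}

```text
time_s: 5.5
tool_pos: [658.2, 91.6, 15.3]
tcp_rot: [-1.571, -0.053, 0.031]
ft_force: [1.4, -0.9, 0.4]
gripper_width: 59.1
```

Run:
```python
from h import *
d=cam("scene","s6")
crop(d,"s6a",200,120,340,240,5)
goal((657.5,91,150),0.055)
```

```text
t=5.55 tcp [658.3  91.6  15.3] yaw(jaw) 0.054 q [ 0.15  0.77 -0.51  1.42  0.41  1.04 -0.39] w 59.0 F [-0.4  0.7  1.2]
  travel [0.036, -4.49, -0.021] angular [0.005, -0.009, 0.099]
```

View pics/s6a.png

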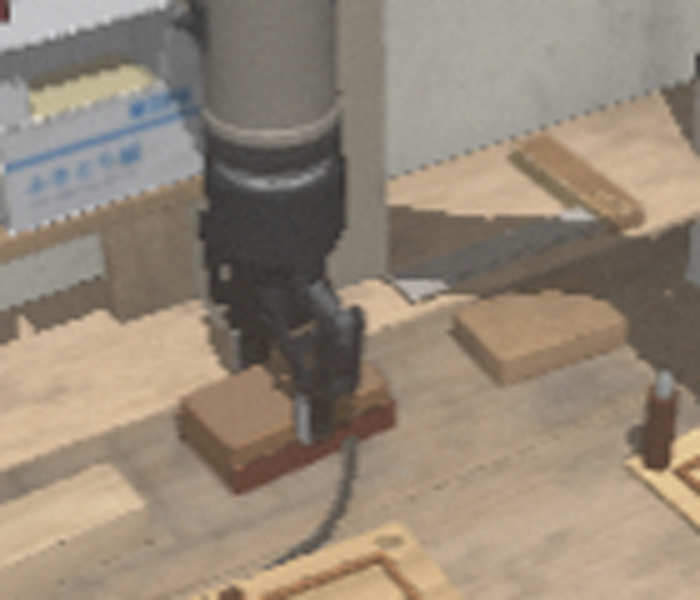

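```bash
sed -i 's/def goal(xyz,yaw):/def goal(xyz,yaw,flip=True):/; s/for a in (yaw,yaw+np.pi):/for a in ((yaw,yaw+np.pi) if flip else (yaw,)):/' h.py
python3 - <<'E'
from h import *
goal((429.5,-121,120),-1.547,False)
E
```

```text
t=5.55 tcp [658.3  91.6  15.3] yaw(jaw) 0.054 q [ 0.15  0.77 -0.51  1.42  0.41  1.04 -0.39] w 59.0 F [-0.4  0.7  1.2]
  travel [-7.946, -3.596, -6.668] angular [-0.076, 11.464, 0.08]
```

Emit:
apply_moves:
  increments:
    - {"travel":[0,-1.5,0],"angular":[0,0,0],"grip":1}
    - {"travel":[0,-3,0],"angular":[0,0,0],"grip":1}
    - {"travel":[-0.5,-4.2,-0.4],"angular":[0,1,0],"grip":1}
    - {"travel":[-1.5,-4.2,-1.2],"angular":[0,2,0],"grip":1}
    - {"travel":[-2.6,-4.2,-2.2],"angular":[0,3,0],"grip":1}
    - {"travel":[-3.8,-4.2,-3.2],"angular":[0,4,0],"grip":1}
    - {"travel":[-5,-4.2,-4.2],"angular":[0,5,0],"grip":1}
    - {"travel":[-6,-4.2,-5],"angular":[0,6,0],"grip":1}
    - {"travel":[-7,-4.2,-5.9],"angular":[0,7,0],"grip":1}
    - {"travel":[-7.5,-4.2,-6.3],"angular":[0,8,0],"grip":1}

```text
time_s: 6.55
tool_pos: [438.0, -112.4, 137.5]
tcp_rot: [-1.4, 0.828, -0.843]
ft_force: [0.3, -0.1, -1.7]
gripper_width: 59.0
```

Run:
```python
from h import *
goal((429.5,-121,120),-1.547,False)
```

```text
t=6.55 tcp [ 438.  -112.4  137.5] yaw(jaw) -1.074 q [ 0.51  0.21 -0.34  1.91  0.08  1.03 -0.94] w 59.0 F [ 0.3 -0.1 -1.7]
  travel [0.112, 0.582, -0.391] angular [-0.066, 3.389, 0.029]
```

Emit:
apply_moves:
  increments:
    - {"travel":[0.11,0.58,-0.39],"angular":[-0.07,1.1,0.03],"grip":1}
    - {"travel":[0.11,0.58,-0.39],"angular":[-0.07,2.2,0.03],"grip":1}
    - {"travel":[0.11,0.58,-0.39],"angular":[-0.07,3.4,0.03],"grip":1}
    - {"travel":[0.11,0.58,-0.39],"angular":[-0.07,3.4,0.03],"grip":1}
    - {"travel":[0.11,0.58,-0.39],"angular":[-0.07,3.4,0.03],"grip":1}

```text
time_s: 7.05
tool_pos: [428.8, -120.7, 119.7]
tcp_rot: [-1.221, 1.194, -1.191]
ft_force: [-0.7, -0.5, -1.2]
gripper_width: 59.3
```

Run:
```python
from h import *
d=cam("wrist","w7")
goal((429.5,-121,120),-1.547,False)
goal((429.5,-121,24),-1.547,False)
```

```text
t=7.10 tcp [ 429.  -120.7  119.7] yaw(jaw) -1.547 q [ 0.47  0.22 -0.27  1.94  0.07  1.   -1.38] w 59.3 F [ 0.2  1.2 -2.1]
  travel [0.012, -0.009, 0.017] angular [0.011, -0.002, -0.003]
t=7.10 tcp [ 429.  -120.7  119.7] yaw(jaw) -1.547 q [ 0.47  0.22 -0.27  1.94  0.07  1.   -1.38] w 59.3 F [ 0.2  1.2 -2.1]
  travel [0.013, 3.191, 0.022] angular [0.011, -0.002, -0.003]
```

View pics/w7.png

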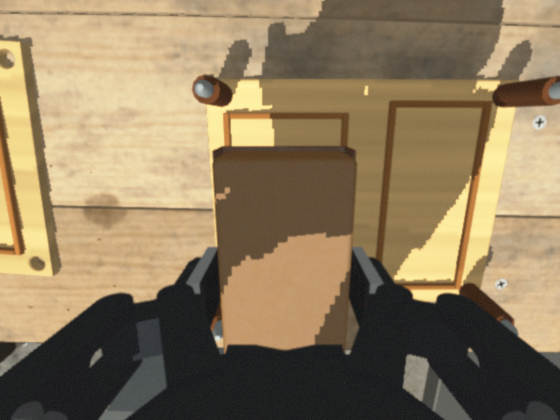

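Emit:
apply_moves:
  increments:
    - {"travel":[0,1,0],"angular":[0,0,0],"grip":1}
    - {"travel":[0,2,0],"angular":[0,0,0],"grip":1}
    - {"travel":[0,2.7,0],"angular":[0,0,0],"grip":1}
    - {"travel":[0,2.9,0],"angular":[0,0,0],"grip":1}
    - {"travel":[0,3.05,0],"angular":[0,0,0],"grip":1}
    - {"travel":[0,3.1,0],"angular":[0,0,0],"grip":1}

```text
time_s: 7.7
tool_pos: [429.5, -120.7, 27.2]
tcp_rot: [-1.221, 1.192, -1.191]
ft_force: [0.1, 0.4, -2.5]
gripper_width: 59.1
```

Run:
```python
from h import *
d=cam("wrist","w8")
goal((429.5,-121,24),-1.547,False)
goal((429.5,-121,24),-1.547,False)
```

```text
t=7.75 tcp [ 429.6 -120.8   27.3] yaw(jaw) -1.547 q [ 0.44  0.36 -0.25  2.03  0.12  0.77 -1.43] w 59.1 F [-0.2  0.3 -1. ]
  travel [0.007, 0.109, -0.002] angular [0.002, -0.001, 0.0]
t=7.75 tcp [ 429.6 -120.8   27.3] yaw(jaw) -1.547 q [ 0.44  0.36 -0.25  2.03  0.12  0.77 -1.43] w 59.1 F [-0.2  0.3 -1. ]
  travel [0.007, 0.109, -0.002] angular [0.002, -0.001, 0.0]
```

View pics/w8.png

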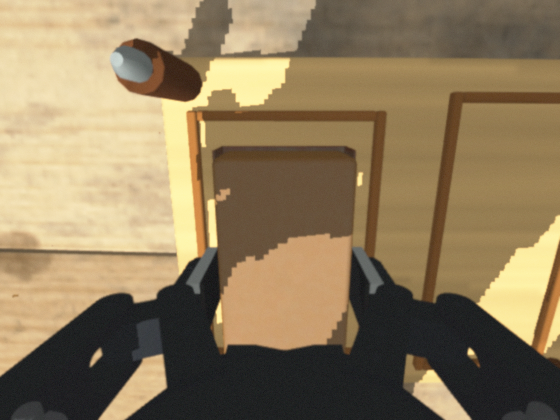

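Emit:
apply_moves:
  increments:
    - {"travel":[0,0.12,0],"angular":[0,0,0],"grip":1}
    - {"travel":[0,0.15,0],"angular":[0,0,0],"grip":1}
    - {"travel":[0,0.15,0],"angular":[0,0,0],"grip":0}
    - {"travel":[0,0.15,0],"angular":[0,0,0],"grip":0}
    - {"travel":[0,0.15,0],"angular":[0,0,0],"grip":0}
    - {"travel":[0,-0.5,0],"angular":[0,0,0],"grip":0}
    - {"travel":[0,-2,0],"angular":[0,0,0],"grip":0}
    - {"travel":[0,-3.5,0],"angular":[0,0,0],"grip":0}
    - {"travel":[0,-4.2,0],"angular":[0,0,0],"grip":0}
    - {"travel":[0,-4.2,0],"angular":[0,0,0],"grip":0}

```text
time_s: 8.75
tool_pos: [432.6, -121.5, 157.1]
tcp_rot: [-1.216, 1.184, -1.198]
ft_force: [0.4, -0.5, 0.4]
gripper_width: 85.4
```

Run:
```python
from h import *
d=cam("wrist","w9")
goal((633,266,160),0.035)
```

```text
t=8.80 tcp [ 430.9 -121.1  154.9] yaw(jaw) -1.547 q [ 0.48  0.18 -0.27  1.89  0.05  1.08 -1.36] w 85.4 F [-0.6 -0.2 -1.5]
  travel [-12.741, -0.163, 7.042] angular [-0.031, 11.169, -0.012]
```

View pics/w9.png

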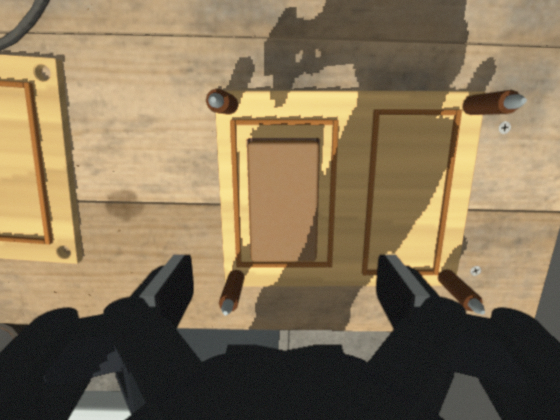

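Run:
```python
from h import *
d=cam("wrist")
q("sandtop",d,(0,0),1,[(248,138),(319,138),(314,262),(253,262)],44)
goal((625,245,200),0.035,False)
```

```text
sandtop [ 429.8 -119.9] edges [57.1, 109.2, 54.9, 109.2] yaw -1.547 -1.548
t=8.85 tcp [ 429.5 -120.8  153.4] yaw(jaw) -1.547 q [ 0.48  0.18 -0.27  1.89  0.05  1.08 -1.36] w 85.5 F [-0.3 -0.3 -0.6]
  travel [-12.037, -1.558, 6.804] angular [0.001, -11.332, 0.003]
```

Sanding block sits dead-centre (429.8,-119.9). Now to the long offcut.

Emit:
apply_moves:
  increments:
    - {"travel":[-1.5,-1.5,0.8],"angular":[0,-1,0],"grip":0}
    - {"travel":[-3,-1.5,1.7],"angular":[0,-2,0],"grip":0}
    - {"travel":[-4.3,-1.5,2.4],"angular":[0,-3,0],"grip":0}
    - {"travel":[-5.6,-1.5,3.2],"angular":[0,-4,0],"grip":0}
    - {"travel":[-6.9,-1.5,3.9],"angular":[0,-5,0],"grip":0}
    - {"travel":[-8.2,-1.5,4.6],"angular":[0,-6,0],"grip":0}
    - {"travel":[-9.5,-1.5,5.4],"angular":[0,-7,0],"grip":0}
    - {"travel":[-10.8,-1.5,6.1],"angular":[0,-8,0],"grip":0}
    - {"travel":[-12,-1.5,6.8],"angular":[0,-9,0],"grip":0}
    - {"travel":[-12,-1.5,6.8],"angular":[0,-10,0],"grip":0}

```text
time_s: 9.85
tool_pos: [623.0, 251.6, 193.5]
tcp_rot: [-1.564, 0.113, -0.101]
ft_force: [-0.9, 0.4, -0.3]
gripper_width: 85.2
```

Run:
```python
from h import *
goal((633,250,160),0.035,False)
```

```text
t=9.85 tcp [623.  251.6 193.5] yaw(jaw) -0.136 q [-0.07  0.67 -0.63  1.16  0.37  1.42 -0.78] w 85.2 F [-0.9  0.4 -0.3]
  travel [0.347, 1.115, -0.01] angular [-0.029, -1.227, -0.05]
```

Emit:
apply_moves:
  increments:
    - {"travel":[0.35,1.1,0],"angular":[-0.03,-1.2,-0.05],"grip":0}
    - {"travel":[0.35,1.1,0],"angular":[-0.03,-1.2,-0.05],"grip":0}
    - {"travel":[0.35,1.1,0],"angular":[-0.03,-1.2,-0.05],"grip":0}
    - {"travel":[0.35,1.1,0],"angular":[-0.03,-1.2,-0.05],"grip":0}

```text
time_s: 10.25
tool_pos: [633.1, 250.0, 161.0]
tcp_rot: [-1.571, -0.023, 0.023]
ft_force: [-0.1, 0.1, 1.0]
gripper_width: 85.4
```

Run:
```python
from h import *
d=cam("wrist","w10")
goal((633,266,14),0.035,False)
```

```text
t=10.30 tcp [633.5 250.1 161.8] yaw(jaw) 0.029 q [-0.05  0.71 -0.65  1.19  0.41  1.37 -0.63] w 85.3 F [-0.8  0.5 -0.3]
  travel [-0.008, 4.927, 0.528] angular [-0.002, -0.043, 0.011]
```

View pics/w10.png

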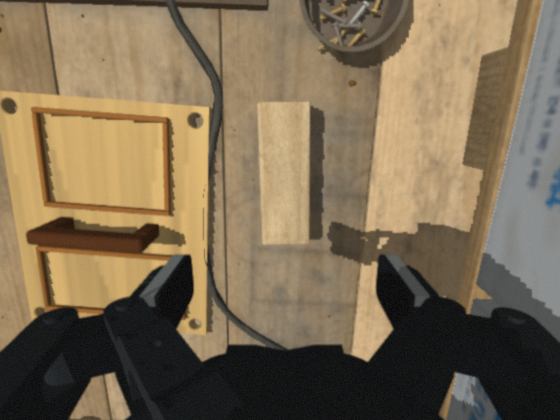

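Run:
```python
from h import *
d=cam("wrist")
q("long",d,(0,0),1,[(258,102),(310,101),(308,243),(262,245)],30)
np.save("w10.npy",d,allow_pickle=True)
crop(d,"w10a",0,85,220,340,3)
d=cam("top")
P=q("upouter",d,(180,225),7,[(97,55),(692,95),(658,582),(46,540)],9)
P=q("upwide",d,(180,225),7,[(117,142),(342,158),(312,460),(87,447)],15)
P=q("upnar",d,(180,225),7,[(461,130),(632,146),(604,517),(426,506)],15)
P=q("upholes",d,(180,225),7,[(125,85),(658,125),(626,551),(77,511)],7)
P=q("rail",d,(180,225),7,[(359,183),(391,183),(371,437),(337,437)],54)
```

```text
long [633.  268.5] edges [43.9, 129.0, 44.1, 130.2] yaw 0.062 0.036
upouter [458.4 207.3] edges [245.8, 195.9, 244.9, 195.4] yaw -1.615 -1.615
upwide [462.2 271.1] edges [91.9, 121.1, 90.0, 122.2] yaw -1.612 -1.616
upnar [456.3 143.2] edges [70.3, 148.6, 71.2, 150.8] yaw -1.624 -1.623
upholes [458.  208.2] edges [220.3, 171.7, 220.6, 172.0] yaw -1.621 -1.622
rail [458.8 206.5] edges [12.6, 98.2, 13.1, 98.3] yaw -1.548 -1.610
```

View pics/w10a.png

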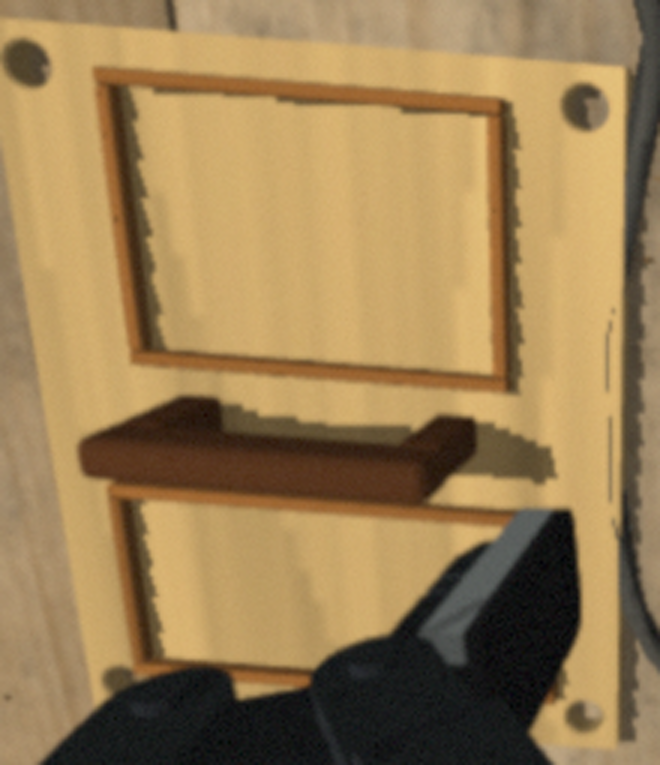

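Emit:
apply_moves:
  increments:
    - {"travel":[0,1.5,0.55],"angular":[0,-0.05,0],"grip":0}
    - {"travel":[0,3,0.55],"angular":[0,-0.05,0],"grip":0}
    - {"travel":[0,4.2,0.55],"angular":[0,-0.05,0],"grip":0}
    - {"travel":[0,4.9,0.55],"angular":[0,-0.05,0],"grip":0}
    - {"travel":[0,5,0.55],"angular":[0,-0.05,0],"grip":0}
    - {"travel":[0,5,0.55],"angular":[0,-0.05,0],"grip":0}

```text
time_s: 11.0
tool_pos: [633.9, 266.9, 13.0]
tcp_rot: [-1.57, -0.031, 0.026]
ft_force: [-0.3, 0.1, 1.1]
gripper_width: 85.5
```

Run:
```python
from h import *
goal((633,267,12),0.036,False)
```

```text
t=11.00 tcp [633.9 266.9  13. ] yaw(jaw) 0.036 q [-0.09  0.85 -0.6   1.33  0.49  1.11 -0.7 ] w 85.5 F [-0.3  0.1  1.1]
  travel [-0.03, 0.034, 0.006] angular [-0.005, 0.0, 0.022]
```

Emit:
apply_moves:
  increments:
    - {"travel":[0,0.03,0],"angular":[0,0,0],"grip":1}
    - {"travel":[0,0.03,0],"angular":[0,0,0],"grip":1}
    - {"travel":[0,0.03,0],"angular":[0,0,0],"grip":1}
    - {"travel":[0,0.03,0],"angular":[0,0,0],"grip":1}
    - {"travel":[0,0.03,0],"angular":[0,0,0],"grip":1}
    - {"travel":[0,0.03,0],"angular":[0,0,0],"grip":1}
    - {"travel":[0,-1,0],"angular":[0,0,0],"grip":1}
    - {"travel":[0,-2.5,0],"angular":[0,0,0],"grip":1}
    - {"travel":[0,-4,0],"angular":[0,0,0],"grip":1}
    - {"travel":[0,-4,0],"angular":[0,0,0],"grip":1}

```text
time_s: 12.0
tool_pos: [637.4, 269.8, 141.6]
tcp_rot: [-1.562, -0.04, 0.015]
ft_force: [1.1, 1.7, -0.4]
gripper_width: 43.7
```

Run:
```python
from h import *
d=cam("wrist","w11")
goal((432,-240.5,120),-1.547,False)
```

```text
t=12.05 tcp [635.7 268.6 137.8] yaw(jaw) 0.036 q [-0.08  0.73 -0.64  1.2   0.43  1.32 -0.66] w 44.2 F [ 0.2 -0.3 -1. ]
  travel [-7.398, 0.431, -16.719] angular [-0.09, 11.335, 0.035]
```

View pics/w11.png

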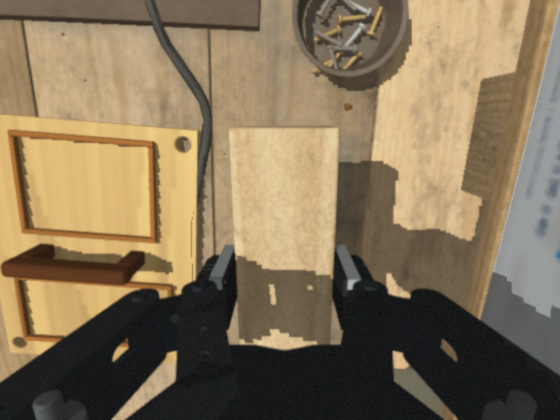

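Emit:
apply_moves:
  increments:
    - {"travel":[-0.6,0,-1.3],"angular":[0,0.9,0],"grip":1}
    - {"travel":[-1.3,0,-2.8],"angular":[0,1.8,0],"grip":1}
    - {"travel":[-1.9,0,-4.2],"angular":[0,2.7,0],"grip":1}
    - {"travel":[-2.5,0,-5.6],"angular":[0,3.6,0],"grip":1}
    - {"travel":[-3.1,0,-7],"angular":[0,4.6,0],"grip":1}
    - {"travel":[-3.8,0,-8.5],"angular":[0,5.6,0],"grip":1}
    - {"travel":[-4.4,0,-10],"angular":[0,6.6,0],"grip":1}
    - {"travel":[-5.1,0,-11.5],"angular":[0,7.6,0],"grip":1}
    - {"travel":[-5.8,0,-13],"angular":[0,8.6,0],"grip":1}
    - {"travel":[-6.4,0,-14.5],"angular":[0,9.6,0],"grip":1}

```text
time_s: 13.05
tool_pos: [456.6, -174.5, 132.2]
tcp_rot: [-1.311, 1.012, -1.016]
ft_force: [0.2, -0.5, -1.1]
gripper_width: 44.1
```

Run:
```python
from h import *
goal((432,-240.5,110),-1.547,False)
```

```text
t=13.05 tcp [ 456.6 -174.5  132.2] yaw(jaw) -1.311 q [ 0.62  0.29 -0.34  1.82  0.1   1.05 -1.07] w 44.1 F [ 0.2 -0.5 -1.1]
  travel [1.917, 0.72, -1.364] angular [-0.062, 1.69, -0.034]
```

Emit:
apply_moves:
  increments:
    - {"travel":[1,0.4,-0.7],"angular":[-0.06,0.8,-0.03],"grip":1}
    - {"travel":[1.9,0.7,-1.36],"angular":[-0.06,1.7,-0.03],"grip":1}
    - {"travel":[1.9,0.7,-1.36],"angular":[-0.06,1.7,-0.03],"grip":1}
    - {"travel":[1.9,0.7,-1.36],"angular":[-0.06,1.7,-0.03],"grip":1}
    - {"travel":[1.9,0.7,-1.36],"angular":[-0.06,1.7,-0.03],"grip":1}

```text
time_s: 13.55
tool_pos: [432.1, -238.4, 110.0]
tcp_rot: [-1.219, 1.192, -1.189]
ft_force: [-0.6, 0.7, -0.8]
gripper_width: 43.9
```

Run:
```python
from h import *
d=cam("wrist","w12")
goal((432,-240.5,25),-1.547,False)
```

```text
t=13.60 tcp [ 432.5 -238.2  110.3] yaw(jaw) -1.545 q [ 0.68  0.32 -0.26  1.83  0.09  1.01 -1.16] w 44.2 F [ 0.5 -0.7  0.5]
  travel [0.082, 2.845, -0.02] angular [-0.001, 0.014, -0.013]
```

View pics/w12.png

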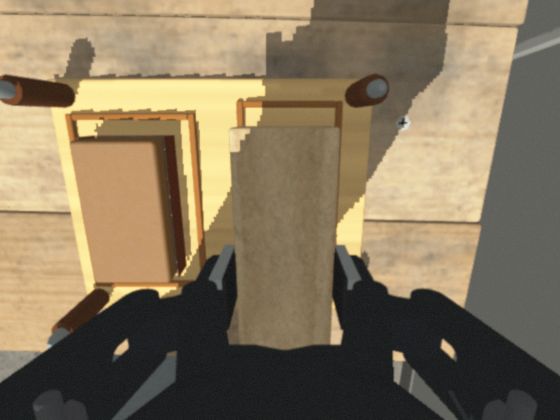

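Emit:
apply_moves:
  increments:
    - {"travel":[0.08,1,0],"angular":[0,0,0],"grip":1}
    - {"travel":[0.08,2,0],"angular":[0,0,0],"grip":1}
    - {"travel":[0.08,2.6,0],"angular":[0,0,0],"grip":1}
    - {"travel":[0.08,2.8,0],"angular":[0,0,0],"grip":1}
    - {"travel":[0.08,2.85,0],"angular":[0,0,0],"grip":1}
    - {"travel":[0.08,2.85,0],"angular":[0,0,0],"grip":1}

```text
time_s: 14.2
tool_pos: [433.7, -240.2, 25.6]
tcp_rot: [-1.22, 1.189, -1.189]
ft_force: [-0.0, 0.7, -0.7]
gripper_width: 44.0
```

Run:
```python
from h import *
d=cam("wrist","w13")
goal((432,-240.5,20),-1.547,False)
```

```text
t=14.25 tcp [ 433.8 -240.5   25.9] yaw(jaw) -1.544 q [ 0.66  0.44 -0.24  1.91  0.14  0.81 -1.19] w 43.7 F [-0.2 -0.2 -0.7]
  travel [-0.003, 0.198, -0.062] angular [-0.017, 0.019, -0.006]
```

View pics/w13.png

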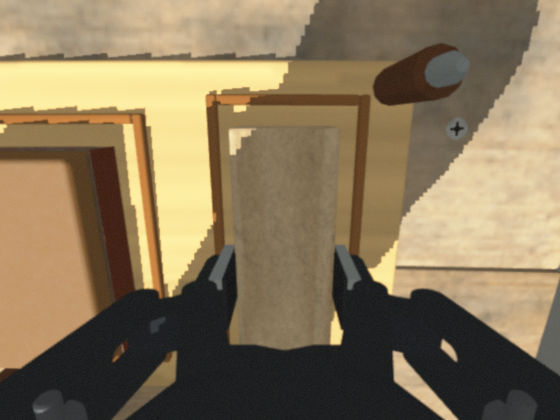

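Emit:
apply_moves:
  increments:
    - {"travel":[0,0.15,0],"angular":[0,0,0],"grip":1}
    - {"travel":[0,0.2,0],"angular":[0,0,0],"grip":1}
    - {"travel":[0,0.2,0],"angular":[0,0,0],"grip":0}
    - {"travel":[0,0.2,0],"angular":[0,0,0],"grip":0}
    - {"travel":[0,0.2,0],"angular":[0,0,0],"grip":0}
    - {"travel":[0,-0.5,0],"angular":[0,0,0],"grip":0}
    - {"travel":[0,-2,0],"angular":[0,0,0],"grip":0}
    - {"travel":[0,-3.5,0],"angular":[0,0,0],"grip":0}
    - {"travel":[0,-4.5,0],"angular":[0,0,0],"grip":0}
    - {"travel":[0,-4.5,0],"angular":[0,0,0],"grip":0}

```text
time_s: 15.25
tool_pos: [437.0, -242.3, 166.0]
tcp_rot: [-1.216, 1.179, -1.199]
ft_force: [-0.1, -0.5, 0.7]
gripper_width: 85.5
```

Run:
```python
from h import *
d=cam("wrist","w14");np.save("w14.npy",d,allow_pickle=True)
goal((450,190,200),-1.617,False)
```

```text
t=15.30 tcp [ 435.2 -241.5  163.3] yaw(jaw) -1.544 q [ 0.7   0.26 -0.27  1.76  0.08  1.12 -1.14] w 85.6 F [ 0.7  0.3 -0.5]
  travel [-14.363, -1.251, 0.882] angular [-0.052, 0.52, 0.015]
```

View pics/w14.png

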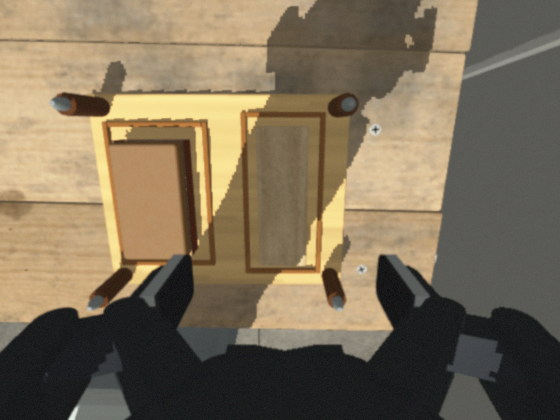

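Emit:
apply_moves:
  increments:
    - {"travel":[-1.5,-1.2,0.1],"angular":[0,0.5,0],"grip":0}
    - {"travel":[-3,-1.2,0.2],"angular":[0,0.5,0],"grip":0}
    - {"travel":[-4.5,-1.2,0.3],"angular":[0,0.5,0],"grip":0}
    - {"travel":[-6,-1.2,0.4],"angular":[0,0.5,0],"grip":0}
    - {"travel":[-7.5,-1.2,0.5],"angular":[0,0.5,0],"grip":0}
    - {"travel":[-9,-1.2,0.5],"angular":[0,0.5,0],"grip":0}
    - {"travel":[-10.5,-1.2,0.5],"angular":[0,0.5,0],"grip":0}
    - {"travel":[-12,-1.2,0.5],"angular":[0,0.5,0],"grip":0}
    - {"travel":[-13.5,-1.2,0.5],"angular":[0,0.5,0],"grip":0}
    - {"travel":[-14.4,-1.2,0.5],"angular":[0,0.5,0],"grip":0}

```text
time_s: 16.3
tool_pos: [436.3, 194.6, 196.8]
tcp_rot: [-1.188, 1.234, -1.24]
ft_force: [0.5, -0.7, 0.0]
gripper_width: 85.5
```

Run:
```python
from h import *
d=np.load("w14.npy",allow_pickle=True).item()
crop(d,"w14a",40,80,360,315,2.4) if 0 else save("w14a",cv2.resize(d["frame"][80:315,40:370],None,fx=2.4,fy=2.4,interpolation=cv2.INTER_CUBIC))
goal((450,207,250),-1.617,False)
```

```text
t=16.30 tcp [436.3 194.6 196.8] yaw(jaw) -1.609 q [ 0.05  0.23 -0.6   1.74  0.14  1.21 -2.2 ] w 85.5 F [ 0.5 -0.7  0. ]
  travel [-0.428, -1.772, 0.448] angular [-0.028, 0.056, 0.005]
```

View pics/w14a.png

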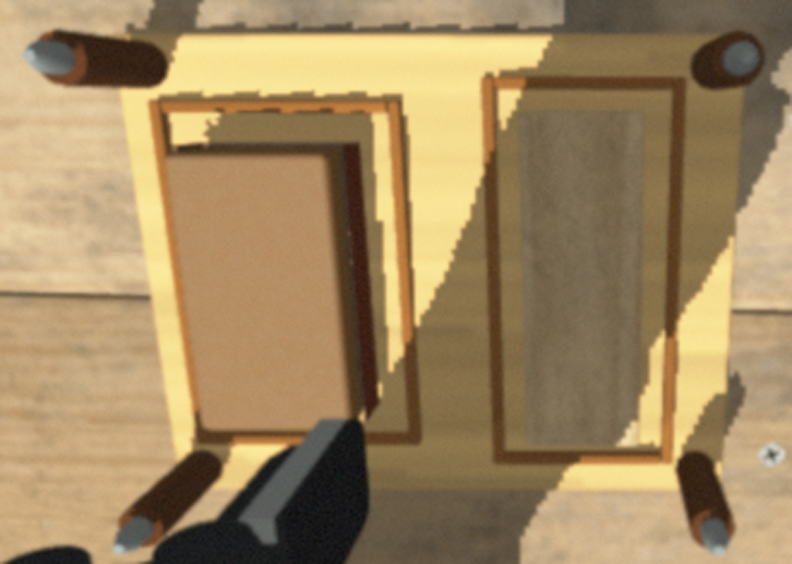

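Run:
```python
from h import *
d=np.load("w14.npy",allow_pickle=True).item()
P=q("pins",d,(40,80),2.4,[(38,55),(740,58),(715,548),(124,547)],72);print(P.round(1).tolist())
q("long",d,(40,80),2.4,[(522,110),(642,110),(637,445),(526,445)],38)
q("wide",d,(40,80),2.4,[(150,100),(402,96),(420,442),(198,440)],14)
q("nar",d,(40,80),2.4,[(484,78),(685,80),(670,462),(496,462)],14)
d=cam("top","t15");crop(d,"t15a",320,235,440,325,6)
```

```text
pins [ 430.5 -181.2] edges [214.8, 170.4, 216.2, 171.2] yaw -1.549 -1.548
[[513.7, -71.9], [518.0, -286.7], [347.7, -291.3], [342.5, -75.1]]
long [ 436.  -240.3] edges [42.6, 130.0, 44.4, 129.9] yaw -1.545 -1.548
wide [ 430.2 -122. ] edges [97.5, 145.1, 96.8, 143.0] yaw -1.543 -1.553
nar [ 431.7 -241.2] edges [76.9, 160.8, 76.4, 161.4] yaw -1.550 -1.549
```

Emit:
apply_moves:
  increments:
    - {"travel":[-0.3,-1.8,0.45],"angular":[0,0.06,0],"grip":0}
    - {"travel":[-0.3,-1.8,0.45],"angular":[0,0.06,0],"grip":0}
    - {"travel":[-0.3,-1.8,0.45],"angular":[0,0.06,0],"grip":0}
    - {"travel":[-0.3,-1.8,0.45],"angular":[0,0.06,0],"grip":0}

```text
time_s: 16.75
tool_pos: [448.8, 206.6, 249.8]
tcp_rot: [-1.186, 1.24, -1.239]
ft_force: [-0.5, -0.8, -1.0]
gripper_width: 85.6
```

Run:
```python
from h import *
d=cam("wrist","w16");np.save("w16.npy",d,allow_pickle=True)
goal((458.5,207.5,100),-1.617,False)
```

```text
t=16.80 tcp [448.6 206.4 249.6] yaw(jaw) -1.613 q [ 0.03  0.23 -0.61  1.61  0.13  1.34 -2.2 ] w 85.1 F [-0.5 -0.2  0.1]
  travel [-0.039, 4.986, 0.322] angular [-0.01, 0.025, -0.016]
```

View pics/w16.png

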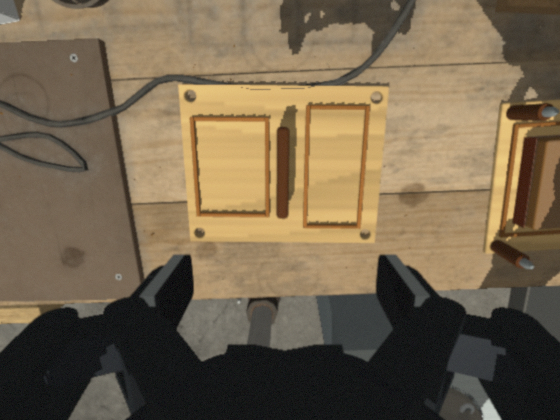

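View pics/t15a.png

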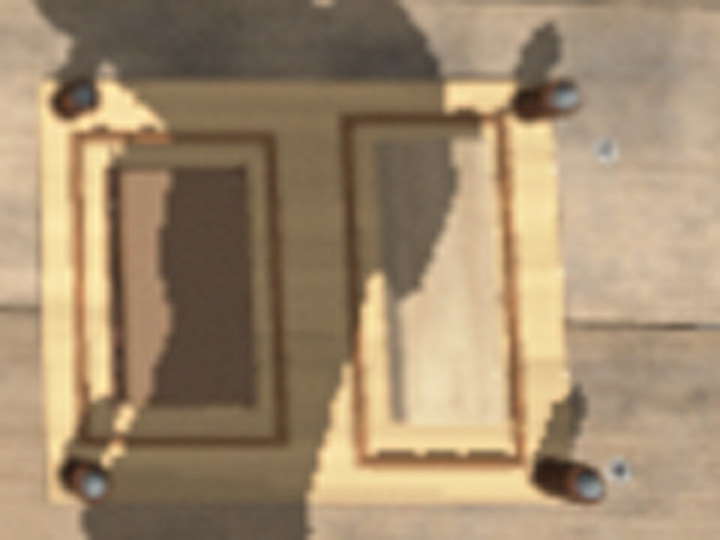

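Run:
```python
from h import *
d=np.load("w16.npy",allow_pickle=True).item()
crop(d,"w16a",170,75,400,255,3)
```

```text
(no output)
```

View pics/w16a.png

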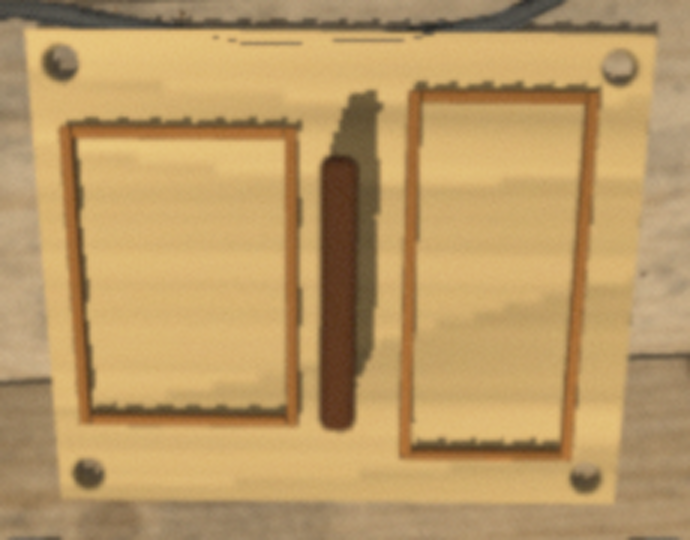

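Run:
```python
from h import *
d=np.load("w16.npy",allow_pickle=True).item()
q("outer",d,(170,75),3,[(24,28),(657,34),(614,503),(62,498)],9)
q("holes",d,(170,75),3,[(60,62),(619,67),(585,477),(88,472)],9)
q("wide",d,(170,75),3,[(61,125),(300,127),(297,425),(80,422)],15)
q("nar",d,(170,75),3,[(411,88),(600,92),(573,460),(400,457)],15)
q("rail",d,(170,75),3,[(321,157),(357,157),(354,430),(319,430)],54)
goal((458.5,207.5,100),-1.61,False)
```

```text
outer [457.3 209.6] edges [246.2, 195.9, 245.8, 196.1] yaw -1.622 -1.620
holes [457.3 210.2] edges [219.3, 171.4, 219.4, 171.2] yaw -1.622 -1.622
wide [461.  272.9] edges [93.9, 122.7, 92.9, 122.3] yaw -1.624 -1.632
nar [454.5 145.5] edges [73.5, 151.6, 74.8, 151.7] yaw -1.631 -1.621
rail [457.8 209.8] edges [12.8, 101.7, 13.4, 101.7] yaw -1.612 -1.624
t=16.80 tcp [448.6 206.4 249.6] yaw(jaw) -1.613 q [ 0.03  0.23 -0.61  1.61  0.13  1.34 -2.2 ] w 85.1 F [-0.5 -0.2  0.1]
  travel [-0.039, 4.986, 0.322] angular [-0.01, -0.025, -0.016]
```

Run:
```python
from h import *
goal((457.6,209,85),-1.621,False)
```

```text
t=16.80 tcp [448.6 206.4 249.6] yaw(jaw) -1.613 q [ 0.03  0.23 -0.61  1.61  0.13  1.34 -2.2 ] w 85.1 F [-0.5 -0.2  0.1]
  travel [-0.087, 5.486, 0.289] angular [-0.01, 0.054, -0.017]
```

Emit:
apply_moves:
  increments:
    - {"travel":[-0.09,1.5,0.29],"angular":[0,0.05,0],"grip":0}
    - {"travel":[-0.09,3,0.29],"angular":[0,0.05,0],"grip":0}
    - {"travel":[-0.09,4.5,0.29],"angular":[0,0.05,0],"grip":0}
    - {"travel":[-0.09,5.5,0.29],"angular":[0,0.05,0],"grip":0}
    - {"travel":[-0.09,5.5,0.29],"angular":[0,0.05,0],"grip":0}
    - {"travel":[-0.09,5.5,0.29],"angular":[0,0.05,0],"grip":0}
    - {"travel":[-0.09,5.5,0.29],"angular":[0,0.05,0],"grip":0}

```text
time_s: 17.5
tool_pos: [459.1, 209.7, 86.4]
tcp_rot: [-1.179, 1.244, -1.245]
ft_force: [0.5, -0.6, 0.4]
gripper_width: 85.1
```

Run:
```python
from h import *
goal((457.6,209,27),-1.621,False)
d=cam("wrist","w17")
goal((457.6,209,27),-1.621,False)
```

```text
t=17.50 tcp [459.1 209.7  86.4] yaw(jaw) -1.621 q [-0.02  0.41 -0.56  1.82  0.26  0.98 -2.31] w 85.1 F [ 0.5 -0.6  0.4]
  travel [0.035, 1.98, -0.058] angular [-0.033, 0.001, -0.029]
t=17.55 tcp [459.3 209.9  86.7] yaw(jaw) -1.621 q [-0.02  0.41 -0.56  1.82  0.26  0.98 -2.31] w 85.3 F [ 0.5 -0.1  0.5]
  travel [0.04, 1.989, -0.065] angular [-0.038, 0.001, -0.03]
```

View pics/w17.png

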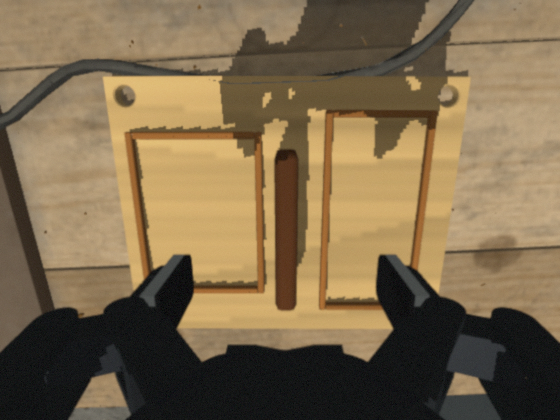

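Emit:
apply_moves:
  increments:
    - {"travel":[0.03,1,-0.05],"angular":[-0.04,0,-0.03],"grip":0}
    - {"travel":[0.03,1.9,-0.05],"angular":[-0.04,0,-0.03],"grip":0}
    - {"travel":[0.03,2,-0.05],"angular":[-0.04,0,-0.03],"grip":0}
    - {"travel":[0.03,2,-0.05],"angular":[-0.04,0,-0.03],"grip":0.5}
    - {"travel":[0.03,2,-0.05],"angular":[-0.04,0,-0.03],"grip":0.7}
    - {"travel":[0.03,2,-0.05],"angular":[-0.04,0,-0.03],"grip":1}
    - {"travel":[0.03,2,-0.05],"angular":[-0.04,0,-0.03],"grip":1}
    - {"travel":[0.03,2,-0.05],"angular":[-0.04,0,-0.03],"grip":1}
    - {"travel":[0.03,2,-0.05],"angular":[-0.04,0,-0.03],"grip":1}
    - {"travel":[0.03,2,-0.05],"angular":[-0.04,0,-0.03],"grip":1}
  grip_force: 60

```text
time_s: 18.55
tool_pos: [458.7, 209.4, 27.6]
tcp_rot: [-1.184, 1.245, -1.247]
ft_force: [-0.5, -0.5, 4.5]
gripper_width: 13.0
```

Run:
```python
from h import *
d=cam("wrist","w18");np.save("w18.npy",d,allow_pickle=True)
goal((457.6,209,27),-1.621,False)
```

```text
t=18.60 tcp [458.7 209.4  27.6] yaw(jaw) -1.621 q [-0.06  0.49 -0.53  1.88  0.32  0.86 -2.36] w 12.7 F [-2.8 -1.2  5.8]
  travel [0.015, 0.02, -0.037] angular [-0.008, 0.001, -0.001]
```

View pics/w18.png

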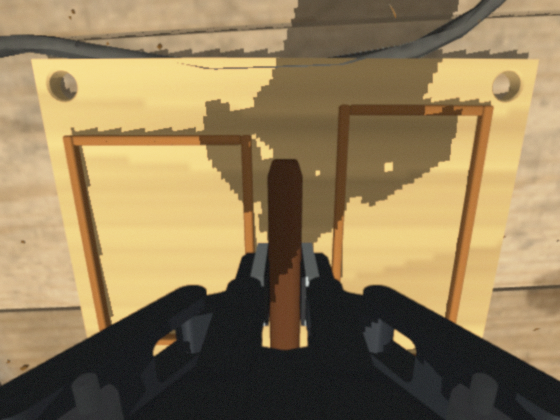

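Run:
```python
from h import *
d=np.load("w18.npy",allow_pickle=True).item()
H=p2w(d,[(62,86),(508,86)],9)[:,:2];C=p2w(d,[(33,60),(537,58)],9)[:,:2]
for n,a,s in(("holes",H,86),("corners",C,98)):
    m=a.mean(0);y=a[0]-a[1];L=np.linalg.norm(y);y/=L;x=np.array([y[1],-y[0]])
    print(n,L,(m-s*x).round(1),"yaw %.4f"%np.arctan2(x[1],x[0]))
goal((431.4,-180.5,140),-1.548,False)
```

```text
holes 220.06375068072563 [456.9 209.8] yaw -0.0499
corners 243.9503884087801 [457.3 209.5] yaw -0.0463
t=18.60 tcp [458.7 209.4  27.6] yaw(jaw) -1.621 q [-0.06  0.49 -0.53  1.88  0.32  0.86 -2.36] w 12.7 F [-2.8 -1.2  5.8]
  travel [13.026, -3.749, -0.255] angular [-0.008, -0.522, -0.001]
```

Emit:
apply_moves:
  increments:
    - {"travel":[0,-0.3,0],"angular":[0,0,0],"grip":1}
    - {"travel":[0,-1,0],"angular":[0,0,0],"grip":1}
    - {"travel":[0,-1.8,0],"angular":[0,0,0],"grip":1}
    - {"travel":[0,-2.6,0],"angular":[0,0,0],"grip":1}
    - {"travel":[0,-3.4,0],"angular":[0,0,0],"grip":1}
    - {"travel":[0,-3.9,0],"angular":[0,0,0],"grip":1}
    - {"travel":[0,-3.9,0],"angular":[0,0,0],"grip":1}

```text
time_s: 19.3
tool_pos: [459.7, 210.3, 146.5]
tcp_rot: [-1.18, 1.243, -1.247]
ft_force: [-0.7, 0.5, -3.0]
gripper_width: 13.1
```

Run:
```python
from h import *
d=cam("wrist","w19")
goal((431.4,-180.5,140),-1.548,False)
```

```text
t=19.35 tcp [458.7 209.6 145. ] yaw(jaw) -1.621 q [ 0.    0.34 -0.59  1.75  0.21  1.11 -2.27] w 12.8 F [ 0.2 -0.5 -4. ]
  travel [13.031, 0.158, -0.26] angular [-0.016, -0.522, -0.004]
```

View pics/w19.png

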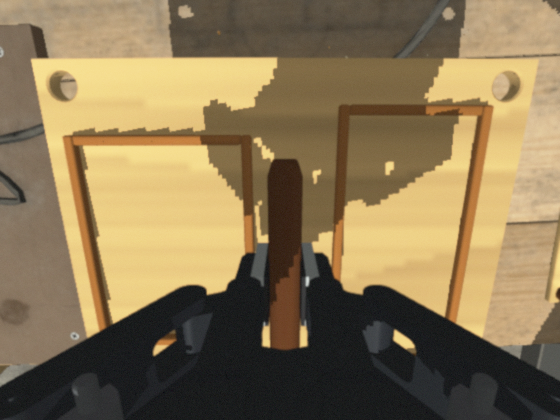

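Emit:
apply_moves:
  increments:
    - {"travel":[0.8,0.1,0],"angular":[0,-0.05,0],"grip":1}
    - {"travel":[2,0.1,0],"angular":[0,-0.1,0],"grip":1}
    - {"travel":[3.3,0.1,0],"angular":[0,-0.15,0],"grip":1}
    - {"travel":[4.6,0.1,-0.1],"angular":[0,-0.2,0],"grip":1}
    - {"travel":[6,0.1,-0.1],"angular":[0,-0.25,0],"grip":1}
    - {"travel":[7.4,0.1,-0.1],"angular":[0,-0.3,0],"grip":1}
    - {"travel":[8.8,0.1,-0.2],"angular":[0,-0.35,0],"grip":1}
    - {"travel":[10.2,0.1,-0.2],"angular":[0,-0.4,0],"grip":1}
    - {"travel":[11.4,0.1,-0.25],"angular":[0,-0.45,0],"grip":1}
    - {"travel":[12.3,0.1,-0.25],"angular":[0,-0.5,0],"grip":1}

```text
time_s: 20.35
tool_pos: [430.3, -161.4, 139.9]
tcp_rot: [-1.218, 1.199, -1.195]
ft_force: [0.5, -0.3, -3.5]
gripper_width: 13.0
```

Run:
```python
from h import *
goal((431.9,-180.8,140),-1.548,False)
```

```text
t=20.35 tcp [ 430.3 -161.4  139.9] yaw(jaw) -1.554 q [ 0.66  0.23 -0.39  1.87  0.1   1.06 -1.33] w 13.0 F [ 0.5 -0.3 -3.5]
  travel [0.649, -0.004, 0.042] angular [0.013, -0.043, -0.006]
```

Emit:
apply_moves:
  increments:
    - {"travel":[0.4,0,0.04],"angular":[0,-0.04,0],"grip":1}
    - {"travel":[0.65,0,0.04],"angular":[0,-0.04,0],"grip":1}
    - {"travel":[0.65,0,0.04],"angular":[0,-0.04,0],"grip":1}
    - {"travel":[0.65,0,0.04],"angular":[0,-0.04,0],"grip":1}
    - {"travel":[0.65,0,0.04],"angular":[0,-0.04,0],"grip":1}

```text
time_s: 20.85
tool_pos: [432.0, -179.0, 139.7]
tcp_rot: [-1.221, 1.193, -1.188]
ft_force: [0.2, 0.6, -3.6]
gripper_width: 13.0
```

Run:
```python
from h import *
d=cam("wrist","w20");np.save("w20.npy",d,allow_pickle=True)
goal((431.9,-180.8,140),-1.548,False)
d=cam("top","t20");crop(d,"t20a",310,220,450,340,5)
d=cam("scene","s20")
```

```text
t=20.90 tcp [ 432.  -179.3  139.8] yaw(jaw) -1.546 q [ 0.68  0.25 -0.38  1.85  0.1   1.06 -1.29] w 12.7 F [ 0.3  0.8 -3.5]
  travel [0.051, -0.005, -0.006] angular [0.014, 0.015, -0.01]
```

View pics/w20.png

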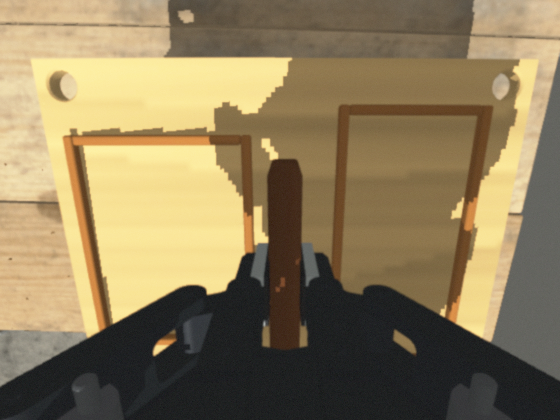

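View pics/s20.png

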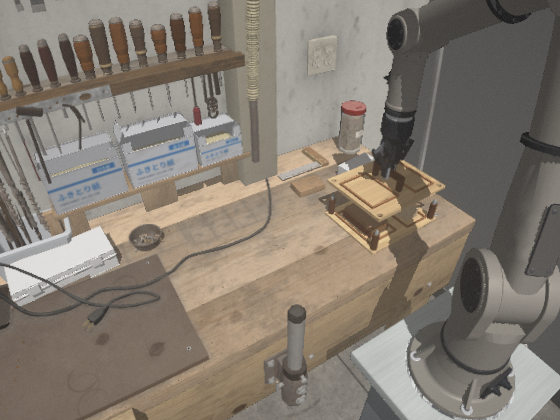

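Emit:
apply_moves:
  increments:
    - {"travel":[0.05,0.4,0],"angular":[0.01,0.01,-0.01],"grip":1}
    - {"travel":[0.05,0.8,0],"angular":[0.01,0.01,-0.01],"grip":1}
    - {"travel":[0.05,1.1,0],"angular":[0.01,0.01,-0.01],"grip":1}
    - {"travel":[0.05,1.1,0],"angular":[0.01,0.01,-0.01],"grip":1}
    - {"travel":[0.05,1.1,0],"angular":[0.01,0.01,-0.01],"grip":1}

```text
time_s: 21.5
tool_pos: [431.9, -181.2, 106.7]
tcp_rot: [-1.221, 1.193, -1.192]
ft_force: [-0.3, -0.5, -3.1]
gripper_width: 13.2
```

Run:
```python
from h import *
d=cam("wrist","w21");np.save("w21.npy",d,allow_pickle=True)
goal((431.9,-180.8,140),-1.548,False)
crop(d,"w21a",20,50,120,110,6);crop(d,"w21b",460,50,560,110,6)
d=cam("scene","s21");crop(d,"s21a",310,150,460,260,5)
d=cam("top","t21");crop(d,"t21a",310,220,450,340,5)
```

```text
t=21.55 tcp [ 432.3 -181.3  107.2] yaw(jaw) -1.548 q [ 0.67  0.29 -0.37  1.89  0.12  0.98 -1.3 ] w 13.2 F [ 0.1  0.3 -2.5]
  travel [-0.017, -1.095, -0.014] angular [-0.001, 0.001, 0.004]
```

View pics/s21a.png

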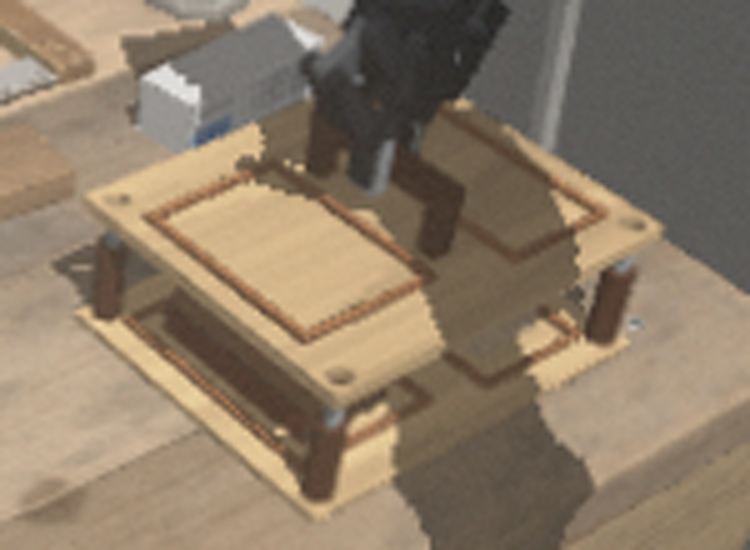

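View pics/w21a.png

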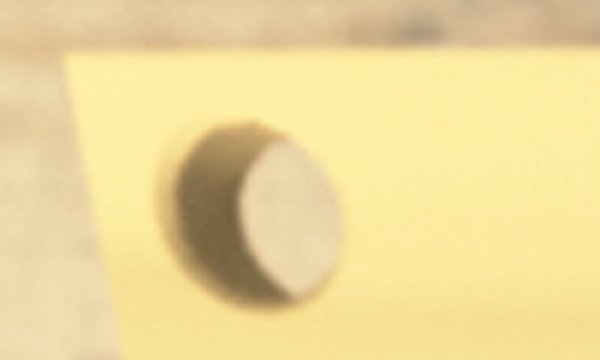

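View pics/w21b.png

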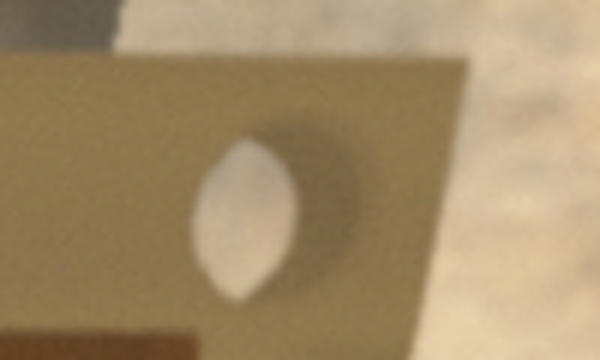

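View pics/t21a.png

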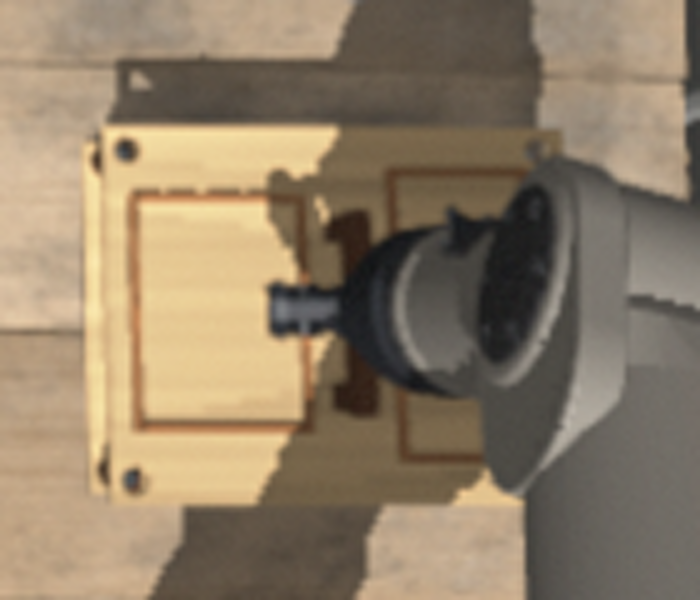

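Run:
```python
from h import *
d=cam("top")
P=q("upwide",d,(310,220),5,[(130,190),(303,194),(312,430),(136,432)],94.6)
c=P.mean(0);a=0.023
print("centre",c-64*np.array([-np.sin(a),np.cos(a)]))
P=p2w(d,(np.array([(126,150),(134,481)])+.5)/5-.5+np.array([310,220]),88.6)[:,:2]
x=P[0]-P[1];L=np.linalg.norm(x);x/=L;print("holes",L,P.mean(0)-110*np.array([-x[1],x[0]]),np.arctan2(x[1],x[0]))
crop(d,"t21b",320,235,350,330,8)
```

```text
upwide [ 431.6 -118.3] edges [91.7, 121.7, 91.4, 124.8] yaw -1.552 -1.551
centre [ 433.02301235 -182.30663933]
holes 171.50183820891928 [ 431.23839789 -181.89717879] 0.020401205499904672
```

View pics/t21b.png

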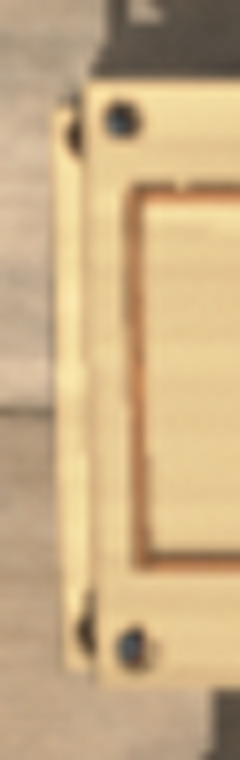

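Emit:
apply_moves:
  increments:
    - {"travel":[0,0.15,0],"angular":[0,0,0],"grip":1}
    - {"travel":[0,0.3,0],"angular":[0,0,0],"grip":1}
    - {"travel":[0,0.4,0],"angular":[0,0,0],"grip":1}
    - {"travel":[0,0.4,0],"angular":[0,0,0],"grip":1}

```text
time_s: 22.1
tool_pos: [431.9, -181.3, 94.8]
tcp_rot: [-1.221, 1.193, -1.192]
ft_force: [-0.1, 1.2, -2.9]
gripper_width: 12.9
```

Run:
```python
from h import *
goal((432,-181,86),-1.548,False)
d=cam("wrist","w22");crop(d,"w22a",20,50,120,110,6);crop(d,"w22b",460,50,560,110,6)
d=cam("scene","s22");crop(d,"s22a",310,150,460,260,5)
goal((432,-181,86),-1.548,False)
```

```text
t=22.10 tcp [ 431.9 -181.3   94.8] yaw(jaw) -1.548 q [ 0.67  0.3  -0.37  1.91  0.13  0.95 -1.31] w 12.9 F [-0.1  1.2 -2.9]
  travel [-0.009, 0.292, 0.004] angular [0.005, -0.0, 0.002]
t=22.20 tcp [ 432.5 -181.4   95.3] yaw(jaw) -1.548 q [ 0.67  0.3  -0.37  1.91  0.13  0.96 -1.31] w 12.8 F [ 0.2  0.  -4.2]
  travel [-0.014, 0.31, -0.015] angular [-0.004, 0.0, 0.005]
```

View pics/s22a.png

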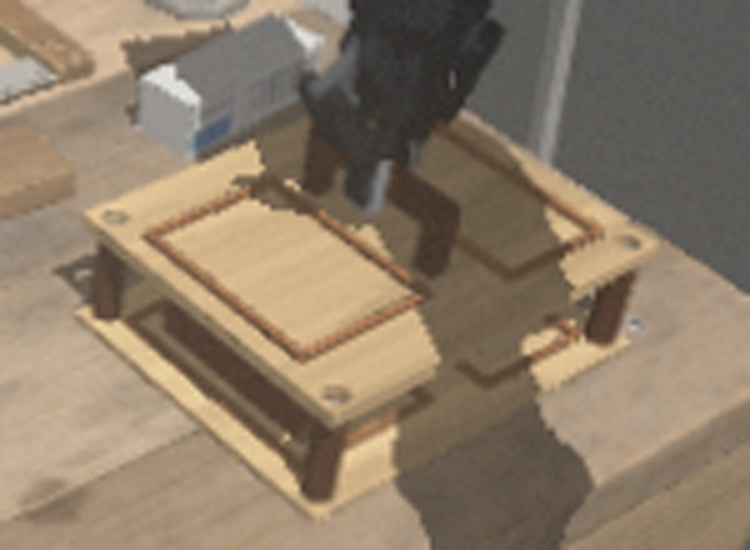

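View pics/w22a.png

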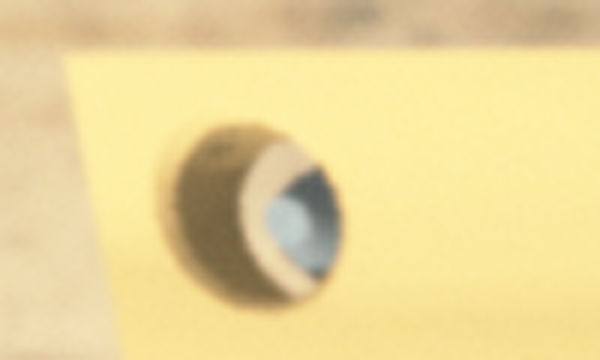

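View pics/w22b.png

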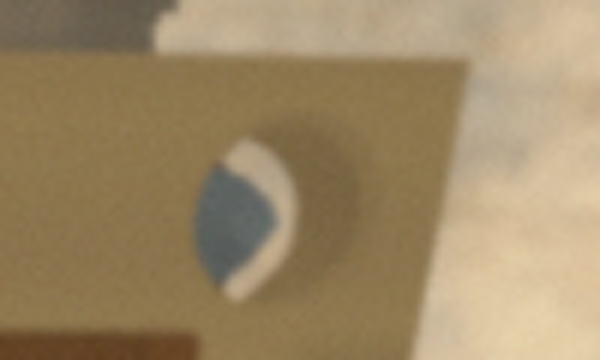

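Emit:
apply_moves:
  increments:
    - {"travel":[0,0.1,0],"angular":[0,0,0],"grip":1}
    - {"travel":[0,0.2,0],"angular":[0,0,0],"grip":1}
    - {"travel":[0,0.27,0],"angular":[0,0,0],"grip":1}
    - {"travel":[0,0.27,0],"angular":[0,0,0],"grip":1}

```text
time_s: 22.6
tool_pos: [432.1, -181.3, 86.7]
tcp_rot: [-1.22, 1.193, -1.192]
ft_force: [-1.2, 0.3, -3.6]
gripper_width: 13.0
```

Run:
```python
from h import *
goal((432,-181,86),-1.548,False)
d=cam("scene","s23");crop(d,"s23a",310,150,460,260,5)
goal((432,-181,86),-1.548,False)
```

```text
t=22.60 tcp [ 432.1 -181.3   86.7] yaw(jaw) -1.548 q [ 0.67  0.31 -0.37  1.92  0.14  0.94 -1.32] w 13.0 F [-1.2  0.3 -3.6]
  travel [-0.01, 0.025, -0.002] angular [0.003, 0.0, 0.002]
t=22.65 tcp [ 432.3 -181.3   87. ] yaw(jaw) -1.548 q [ 0.67  0.31 -0.37  1.92  0.14  0.94 -1.32] w 13.1 F [ 0.2  0.2 -3.8]
  travel [-0.012, 0.033, -0.008] angular [-0.0, 0.0, 0.004]
```

View pics/s23a.png

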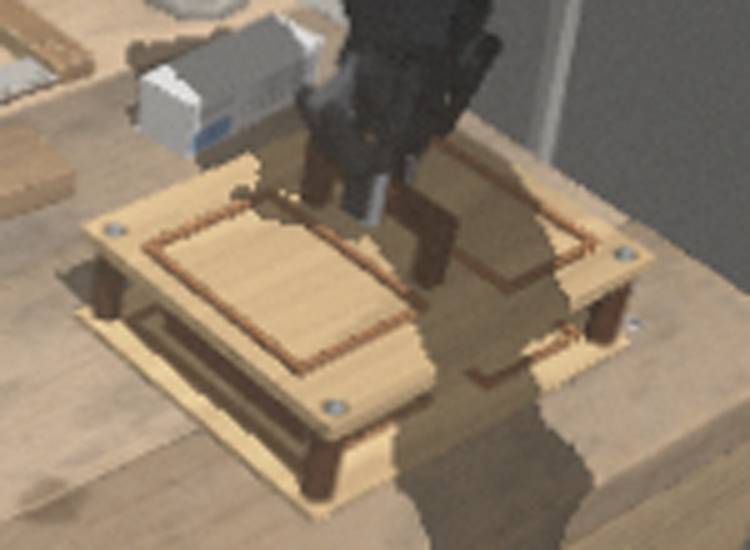

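Emit:
apply_moves:
  increments:
    - {"travel":[0,0.05,0],"angular":[0,0,0],"grip":1}
    - {"travel":[0,0.08,0],"angular":[0,0,0],"grip":1}
    - {"travel":[0,0.08,0],"angular":[0,0,0],"grip":1}

```text
time_s: 22.95
tool_pos: [432.5, -181.5, 85.5]
tcp_rot: [-1.22, 1.192, -1.193]
ft_force: [-2.4, 1.1, 4.3]
gripper_width: 12.9
```

Run:
```python
from h import *
goal((432,-181,86),-1.548,False)
```

```text
t=22.95 tcp [ 432.5 -181.5   85.5] yaw(jaw) -1.548 q [ 0.67  0.32 -0.37  1.92  0.14  0.93 -1.32] w 12.9 F [-2.4  1.1  4.3]
  travel [-0.016, -0.016, -0.017] angular [-0.003, -0.0, 0.007]
```

Seated (force changed from −3.8 to +4.3 N at the expected height 85.6). Release and rise.

Emit:
apply_moves:
  increments:
    - {"travel":[0,0,0],"angular":[0,0,0],"grip":0}
    - {"travel":[0,0,0],"angular":[0,0,0],"grip":0}
    - {"travel":[0,0,0],"angular":[0,0,0],"grip":0}
    - {"travel":[0,0,0],"angular":[0,0,0],"grip":0}
    - {"travel":[0,-1,0],"angular":[0,0,0],"grip":0}
    - {"travel":[0,-2.5,0],"angular":[0,0,0],"grip":0}
    - {"travel":[0,-4,0],"angular":[0,0,0],"grip":0}
    - {"travel":[0,-5,0],"angular":[0,0,0],"grip":0}
    - {"travel":[0,-5,0],"angular":[0,0,0],"grip":0}

```text
time_s: 23.85
tool_pos: [435.8, -182.3, 240.6]
tcp_rot: [-1.216, 1.182, -1.202]
ft_force: [1.7, -0.6, 0.6]
gripper_width: 85.5
```

Run:
```python
from h import *
d=cam("wrist","w24");np.save("w24.npy",d,allow_pickle=True)
d2=cam("scene");crop(d2,"s24a",310,150,460,260,5)
d3=cam("top","t24")
goal((645,-105,170),-0.075,False)
```

```text
t=24.00 tcp [ 431.8 -181.1  234.7] yaw(jaw) -1.548 q [ 0.7   0.16 -0.39  1.7   0.06  1.29 -1.25] w 85.2 F [-0.6  0.1 -0.6]
  travel [-2.377, 2.147, 7.163] angular [0.008, -10.55, -0.002]
```

View pics/w24.png

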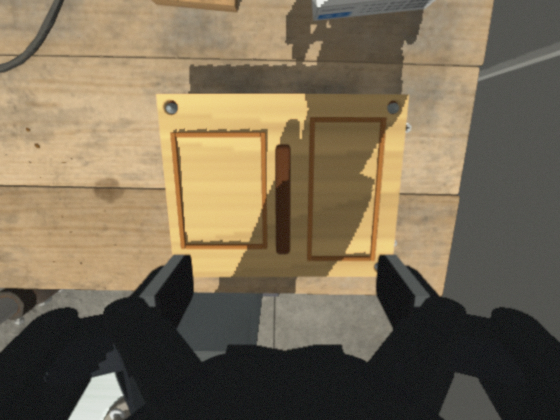

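View pics/s24a.png

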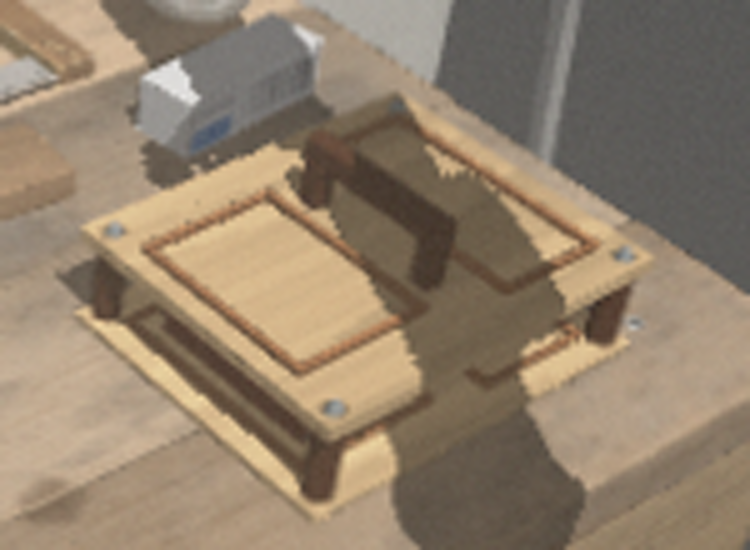

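Emit:
apply_moves:
  increments:
    - {"travel":[-0.2,0,0.7],"angular":[0,-1,0],"grip":0}
    - {"travel":[-0.5,0.1,1.4],"angular":[0,-2,0],"grip":0}
    - {"travel":[-0.7,0.3,2.1],"angular":[0,-3,0],"grip":0}
    - {"travel":[-1,0.6,2.9],"angular":[0,-4,0],"grip":0}
    - {"travel":[-1.2,0.9,3.6],"angular":[0,-5,0],"grip":0}
    - {"travel":[-1.5,1.2,4.4],"angular":[0,-6,0],"grip":0}
    - {"travel":[-1.7,1.4,5.1],"angular":[0,-7,0],"grip":0}
    - {"travel":[-2,1.6,5.9],"angular":[0,-8,0],"grip":0}
    - {"travel":[-2.2,1.8,6.5],"angular":[0,-9,0],"grip":0}
    - {"travel":[-2.4,2,7.2],"angular":[0,-10,0],"grip":0}

```text
time_s: 25.0
tool_pos: [645.3, -103.7, 171.3]
tcp_rot: [-1.568, 0.119, -0.109]
ft_force: [0.1, -0.1, -0.5]
gripper_width: 85.4
```

Run:
```python
from h import *
d=np.load("w24.npy",allow_pickle=True).item()
for n,pts,s in(("wide",[(171,130),(267,130),(266,248),(183,248)],64),("nar",[(311,117),(384,118),(376,262),(308,259)],-64)):
    P=q(n,d,(0,0),1,pts,73);print(P.mean(0)-s*np.array([-.023,1]))
q("pins",d,(0,0),1,[(171,107),(393,107),(379,268),(0,0)],72)
goal((645,-105,160),-0.075,False)
```

```text
wide [ 431.4 -118.3] edges [94.0, 124.3, 89.9, 124.3] yaw -1.549 -1.555
[ 432.84494854 -182.29095845]
nar [ 432.6 -245.1] edges [71.1, 152.8, 75.2, 149.7] yaw -1.580 -1.534
[ 431.15988225 -181.12597924]
pins [ 496.3 -142.7] edges [214.5, 170.8, 446.4, 172.8] yaw -1.978 -2.627
t=25.00 tcp [ 645.3 -103.7  171.3] yaw(jaw) -0.145 q [ 0.49  0.64 -0.62  1.26  0.37  1.35 -0.26] w 85.4 F [ 0.1 -0.1 -0.5]
  travel [-0.002, 0.375, -0.044] angular [0.003, -0.503, -0.043]
```

Emit:
apply_moves:
  increments:
    - {"travel":[0,0.3,0],"angular":[0,-0.5,-0.04],"grip":0}
    - {"travel":[0,0.3,0],"angular":[0,-0.5,-0.04],"grip":0}
    - {"travel":[0,0.3,0],"angular":[0,-0.5,-0.04],"grip":0}

```text
time_s: 25.3
tool_pos: [644.0, -103.9, 160.4]
tcp_rot: [-1.57, 0.064, -0.057]
ft_force: [-0.3, 0.4, 1.0]
gripper_width: 85.7
```

Run:
```python
from h import *
d=cam("wrist","w25");np.save("w25.npy",d,allow_pickle=True)
crop(d,"w25a",200,60,380,240,4)
goal((652,-84,9),-0.075,False)
```

```text
t=25.35 tcp [ 644.5 -104.1  161.5] yaw(jaw) -0.077 q [ 0.51  0.65 -0.64  1.28  0.38  1.33 -0.2 ] w 85.5 F [ 0.2  0.9 -0.1]
  travel [0.209, 5.081, 0.69] angular [0.005, -0.015, -0.016]
```

View pics/w25.png

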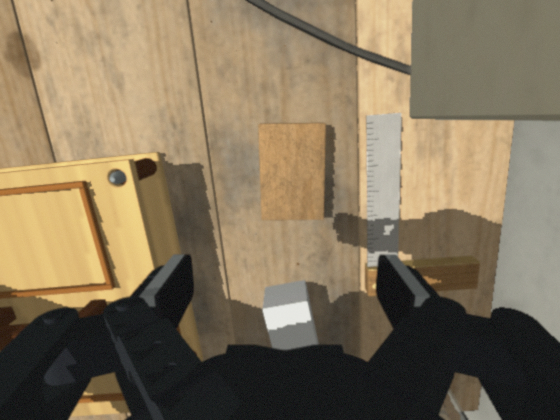

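View pics/w25a.png

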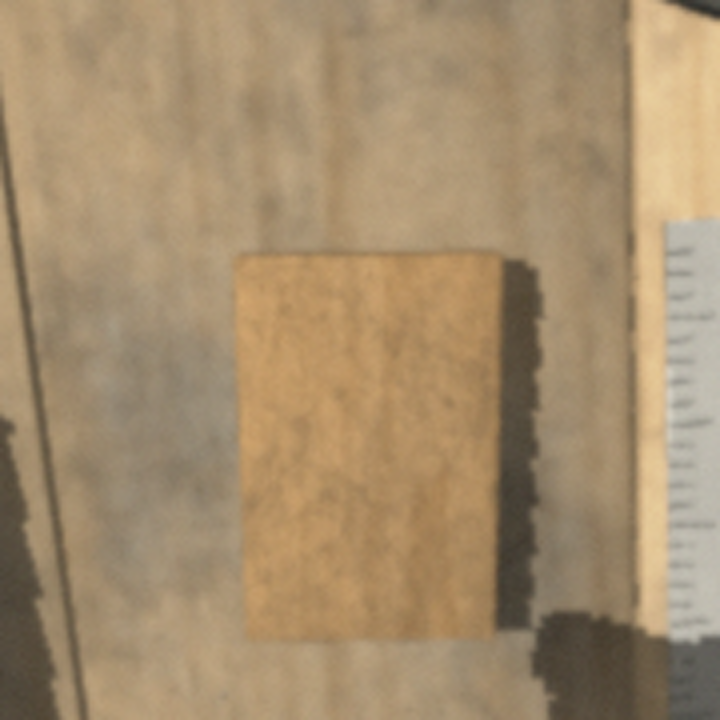

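Run:
```python
from h import *
d=np.load("w25.npy",allow_pickle=True).item()
q("broad",d,(200,60),4,[(236,254),(502,253),(497,636),(245,640)],22)
print(p2w(d,[(366,180)],2))
goal((652,-84,40),-0.075,False)
```

```text
broad [651.7 -83.5] edges [58.5, 88.6, 60.3, 89.4] yaw -0.066 -0.065
[[724.31066415 -99.42435581   2.        ]]
t=25.35 tcp [ 644.5 -104.1  161.5] yaw(jaw) -0.077 q [ 0.51  0.65 -0.64  1.28  0.38  1.33 -0.2 ] w 85.5 F [ 0.2  0.9 -0.1]
  travel [0.207, 4.047, 0.689] angular [0.005, -0.015, -0.016]
```

Emit:
apply_moves:
  increments:
    - {"travel":[0.24,1.5,0.69],"angular":[0,-0.07,0],"grip":0.1}
    - {"travel":[0.24,2.8,0.69],"angular":[0,-0.07,0],"grip":0.1}
    - {"travel":[0.24,3.8,0.69],"angular":[0,-0.07,0],"grip":0.1}
    - {"travel":[0.24,4.1,0.69],"angular":[0,-0.07,0],"grip":0.1}
    - {"travel":[0.24,4.1,0.69],"angular":[0,-0.07,0],"grip":0.1}
    - {"travel":[0.24,4.1,0.69],"angular":[0,-0.07,0],"grip":0.1}
  grip_force: 50

```text
time_s: 25.95
tool_pos: [654.5, -84.3, 40.6]
tcp_rot: [-1.571, 0.053, -0.055]
ft_force: [0.4, -0.1, 1.2]
gripper_width: 76.8
```

Run:
```python
from h import *
goal((651.9,-83.8,4),-0.066,False)
d=cam("wrist","w26")
goal((651.9,-83.8,4),-0.066,False)
```

```text
t=25.95 tcp [654.5 -84.3  40.6] yaw(jaw) -0.068 q [ 0.46  0.76 -0.6   1.4   0.45  1.11 -0.27] w 76.8 F [ 0.4 -0.1  1.2]
  travel [-0.089, 1.221, 0.012] angular [0.005, -0.016, 0.01]
t=26.00 tcp [654.9 -84.2  41.1] yaw(jaw) -0.068 q [ 0.46  0.76 -0.6   1.4   0.45  1.11 -0.27] w 76.7 F [ 0.4 -0.5 -0.3]
  travel [-0.104, 1.238, 0.007] angular [0.005, -0.015, 0.017]
```

View pics/w26.png

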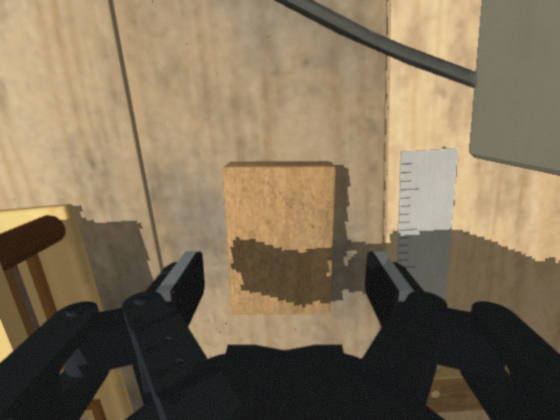

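Emit:
apply_moves:
  increments:
    - {"travel":[-0.06,0.7,0],"angular":[0,0,0],"grip":0.1}
    - {"travel":[-0.06,1.2,0],"angular":[0,0,0],"grip":0.1}
    - {"travel":[-0.06,1.23,0],"angular":[0,0,0],"grip":0.1}
    - {"travel":[-0.06,1.23,0],"angular":[0,0,0],"grip":1}
    - {"travel":[-0.06,1.23,0],"angular":[0,0,0],"grip":1}
    - {"travel":[-0.06,1.23,0],"angular":[0,0,0],"grip":1}
    - {"travel":[-0.06,1.23,0],"angular":[0,0,0],"grip":1}
    - {"travel":[-0.06,1.23,0],"angular":[0,0,0],"grip":1}

```text
time_s: 26.8
tool_pos: [654.0, -84.0, 5.2]
tcp_rot: [-1.571, 0.05, -0.057]
ft_force: [-0.6, -0.2, 2.9]
gripper_width: 58.6
```

Run:
```python
from h import *
goal((651.9,-83.8,150),-0.066,False)
```

```text
t=26.80 tcp [654.  -84.    5.2] yaw(jaw) -0.068 q [ 0.45  0.8  -0.58  1.43  0.47  1.04 -0.29] w 58.6 F [-0.6 -0.2  2.9]
  travel [-0.051, -4.827, -0.001] angular [0.004, -0.016, 0.031]
```

Emit:
apply_moves:
  increments:
    - {"travel":[0,-0.5,0],"angular":[0,0,0],"grip":1}
    - {"travel":[0,-1.5,0],"angular":[0,0,0],"grip":1}
    - {"travel":[0,-3,0],"angular":[0,0,0],"grip":1}
    - {"travel":[0,-4.5,0],"angular":[0,0,0],"grip":1}
    - {"travel":[0,-5,0],"angular":[0,0,0],"grip":1}
    - {"travel":[0,-5,0],"angular":[0,0,0],"grip":1}

```text
time_s: 27.4
tool_pos: [655.5, -83.5, 159.3]
tcp_rot: [-1.571, 0.045, -0.063]
ft_force: [0.3, -0.5, -1.0]
gripper_width: 58.4
```

Run:
```python
from h import *
d=cam("wrist","w27")
goal((430,-114.5,150),-1.548,False)
```

```text
t=27.45 tcp [653.7 -83.8 156.1] yaw(jaw) -0.068 q [ 0.47  0.66 -0.64  1.28  0.39  1.32 -0.23] w 59.1 F [-1.   0.3 -1.1]
  travel [-7.371, 0.162, -1.528] angular [-0.027, 10.599, 0.039]
```

View pics/w27.png

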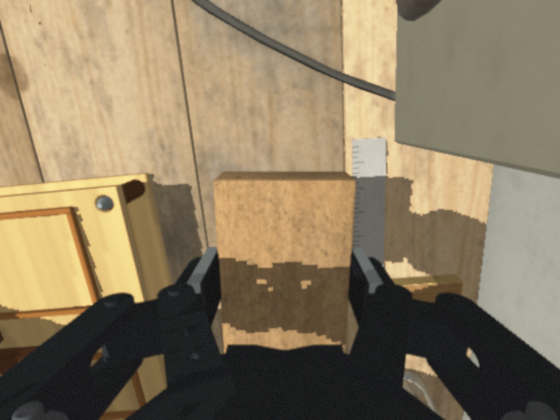

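Emit:
apply_moves:
  increments:
    - {"travel":[-0.7,0,-0.15],"angular":[0,1,0],"grip":1}
    - {"travel":[-1.4,0,-0.3],"angular":[0,2,0],"grip":1}
    - {"travel":[-2.2,0,-0.5],"angular":[0,3,0],"grip":1}
    - {"travel":[-3,0,-0.6],"angular":[0,4,0],"grip":1}
    - {"travel":[-3.8,0,-0.8],"angular":[0,5,0],"grip":1}
    - {"travel":[-4.6,0,-1],"angular":[0,6,0],"grip":1}
    - {"travel":[-5.4,0,-1.1],"angular":[0,7,0],"grip":1}
    - {"travel":[-6.2,0,-1.3],"angular":[0,8,0],"grip":1}
    - {"travel":[-6.9,0,-1.4],"angular":[0,9,0],"grip":1}
    - {"travel":[-7.3,0,-1.5],"angular":[0,10,0],"grip":1}

```text
time_s: 28.45
tool_pos: [427.7, -113.9, 152.0]
tcp_rot: [-1.255, 1.137, -1.135]
ft_force: [-0.7, 0.7, -0.4]
gripper_width: 58.5
```

Run:
```python
from h import *
goal((430,-114.5,140),-1.548,False)
```

```text
t=28.45 tcp [ 427.7 -113.9  152. ] yaw(jaw) -1.472 q [ 0.6   0.19 -0.43  1.9   0.09  1.08 -1.33] w 58.5 F [-0.7  0.7 -0.4]
  travel [0.027, 0.401, 0.074] angular [0.01, 0.547, -0.002]
```

Emit:
apply_moves:
  increments:
    - {"travel":[0.03,0.6,0.07],"angular":[0,0.55,0],"grip":1}
    - {"travel":[0.03,1,0.07],"angular":[0,0.55,0],"grip":1}
    - {"travel":[0.03,1.3,0.07],"angular":[0,0.55,0],"grip":1}
    - {"travel":[0.03,1.4,0.07],"angular":[0,0.55,0],"grip":1}
    - {"travel":[0.03,1.4,0.07],"angular":[0,0.55,0],"grip":1}

```text
time_s: 28.95
tool_pos: [429.5, -114.2, 109.2]
tcp_rot: [-1.222, 1.195, -1.19]
ft_force: [-0.0, -0.4, -0.6]
gripper_width: 58.6
```

Run:
```python
from h import *
d=cam("wrist","w28")
goal((430,-114.5,74),-1.548,False)
```

```text
t=29.00 tcp [ 430.1 -114.4  109.9] yaw(jaw) -1.548 q [ 0.58  0.24 -0.41  1.95  0.12  0.98 -1.44] w 58.5 F [-0.  -0.1 -0.4]
  travel [0.005, 1.196, -0.002] angular [0.011, 0.004, -0.005]
```

View pics/w28.png

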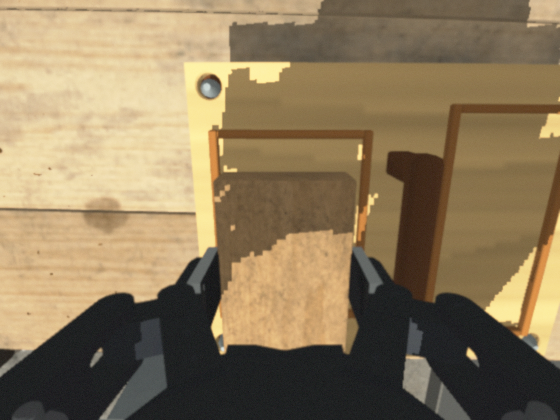

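Emit:
apply_moves:
  increments:
    - {"travel":[0,0.4,0],"angular":[0,0,0],"grip":1}
    - {"travel":[0,0.7,0],"angular":[0,0,0],"grip":1}
    - {"travel":[0,0.9,0],"angular":[0,0,0],"grip":1}
    - {"travel":[0,1,0],"angular":[0,0,0],"grip":1}
    - {"travel":[0,1,0],"angular":[0,0,0],"grip":1}

```text
time_s: 29.5
tool_pos: [429.6, -114.2, 79.2]
tcp_rot: [-1.221, 1.195, -1.19]
ft_force: [-0.6, -1.0, -0.8]
gripper_width: 58.6
```

Run:
```python
from h import *
d=cam("wrist","w29")
goal((430,-114.5,72),-1.548,False)
d=cam("scene");crop(d,"s29",310,130,460,250,5)
goal((430,-114.5,72),-1.548,False)
```

```text
t=29.55 tcp [ 429.9 -114.3   79.7] yaw(jaw) -1.547 q [ 0.57  0.28 -0.4   1.98  0.14  0.9  -1.46] w 58.7 F [ 0.6 -0.3 -1.5]
  travel [0.007, 0.255, 0.002] angular [0.014, 0.004, -0.006]
t=29.60 tcp [ 430.2 -114.4   80. ] yaw(jaw) -1.547 q [ 0.57  0.28 -0.4   1.98  0.14  0.9  -1.46] w 58.6 F [-0.6 -0.8 -0.3]
  travel [0.005, 0.265, -0.007] angular [0.009, 0.004, -0.005]
```

View pics/w29.png

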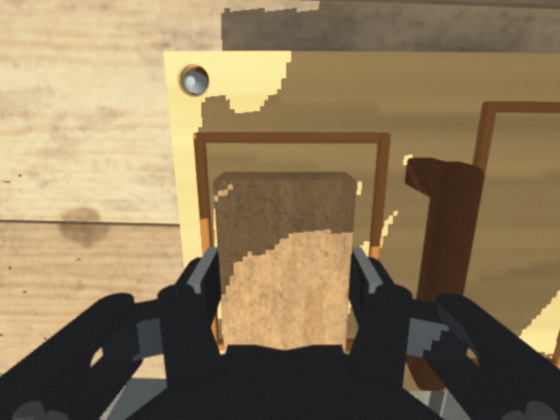

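View pics/s29.png

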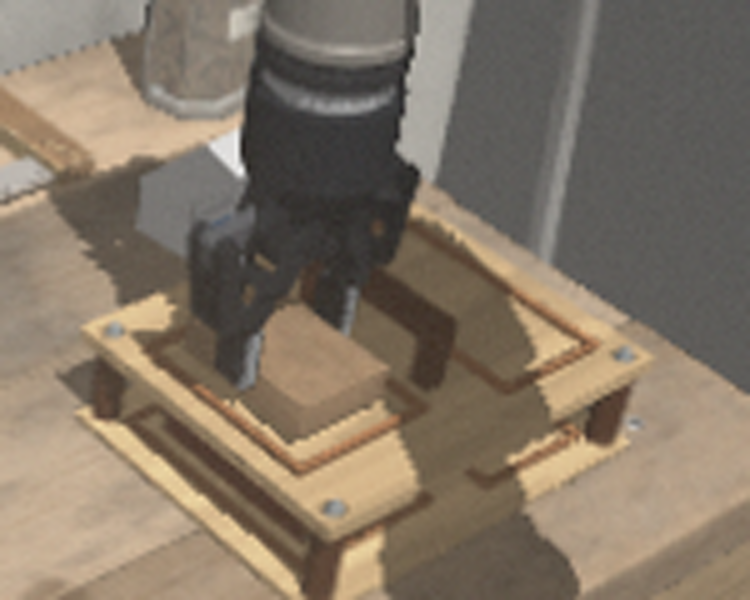

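Emit:
apply_moves:
  increments:
    - {"travel":[0,0.1,0],"angular":[0,0,0],"grip":1}
    - {"travel":[0,0.18,0],"angular":[0,0,0],"grip":1}
    - {"travel":[0,0.2,0],"angular":[0,0,0],"grip":1}
    - {"travel":[0,0.2,0],"angular":[0,0,0],"grip":1}

```text
time_s: 30.0
tool_pos: [430.1, -114.3, 73.8]
tcp_rot: [-1.221, 1.194, -1.191]
ft_force: [-0.1, -0.3, -0.4]
gripper_width: 58.6
```

Run:
```python
from h import *
goal((430,-114.5,71),-1.548,False)
```

```text
t=30.00 tcp [ 430.1 -114.3   73.8] yaw(jaw) -1.547 q [ 0.56  0.29 -0.4   1.99  0.15  0.89 -1.46] w 58.6 F [-0.1 -0.3 -0.4]
  travel [0.006, 0.094, -0.003] angular [0.011, 0.004, -0.006]
```

Emit:
apply_moves:
  increments:
    - {"travel":[0,0.06,0],"angular":[0,0,0],"grip":1}
    - {"travel":[0,0.06,0],"angular":[0,0,0],"grip":1}
    - {"travel":[0,0.06,0],"angular":[0,0,0],"grip":0.15}
    - {"travel":[0,0.06,0],"angular":[0,0,0],"grip":0.15}
    - {"travel":[0,0.06,0],"angular":[0,0,0],"grip":0.15}
    - {"travel":[0,-0.5,0],"angular":[0,0,0],"grip":0.15}
    - {"travel":[0,-1.5,0],"angular":[0,0,0],"grip":0.15}
    - {"travel":[0,-3,0],"angular":[0,0,0],"grip":0.15}
    - {"travel":[0,-4,0],"angular":[0,0,0],"grip":0}
    - {"travel":[0,-4,0],"angular":[0,0,0],"grip":0}

```text
time_s: 31.0
tool_pos: [433.9, -115.1, 198.5]
tcp_rot: [-1.216, 1.184, -1.198]
ft_force: [0.3, -0.4, -0.0]
gripper_width: 85.3
```

Run:
```python
from h import *
d=cam("wrist","w30")
goal((637,-290,190),0.115,False)
```

```text
t=31.05 tcp [ 432.  -114.8  196. ] yaw(jaw) -1.548 q [ 0.6   0.15 -0.42  1.82  0.07  1.18 -1.39] w 85.6 F [-0.1 -0.6 -0.5]
  travel [5.996, 0.234, 6.694] angular [-0.012, -11.907, 0.029]
```

View pics/w30.png

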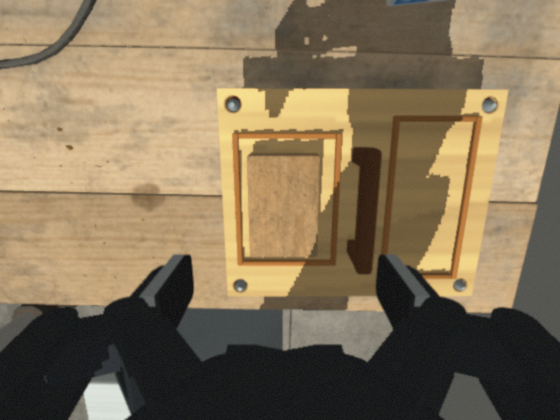

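Emit:
apply_moves:
  increments:
    - {"travel":[0.6,0.2,0.6],"angular":[0,-1,0],"grip":0}
    - {"travel":[1.1,0.2,1.2],"angular":[0,-2,0],"grip":0}
    - {"travel":[1.7,0.2,1.8],"angular":[0,-3,0],"grip":0}
    - {"travel":[2.3,0.2,2.5],"angular":[0,-4,0],"grip":0}
    - {"travel":[2.9,0.2,3.2],"angular":[0,-5,0],"grip":0}
    - {"travel":[3.5,0.2,3.9],"angular":[0,-6,0],"grip":0}
    - {"travel":[4.1,0.2,4.6],"angular":[0,-7,0],"grip":0}
    - {"travel":[4.8,0.2,5.3],"angular":[0,-8,0],"grip":0}
    - {"travel":[5.4,0.2,6],"angular":[0,-9,0],"grip":0}
    - {"travel":[6,0.2,6.7],"angular":[0,-10,0],"grip":0}

```text
time_s: 32.05
tool_pos: [636.9, -290.7, 188.4]
tcp_rot: [-1.568, 0.114, -0.114]
ft_force: [0.3, 0.6, 0.2]
gripper_width: 84.9
```

Run:
```python
from h import *
goal((637,-290,190),0.115,False)
```

```text
t=32.05 tcp [ 636.9 -290.7  188.4] yaw(jaw) -0.146 q [ 0.68  0.71 -0.56  1.07  0.36  1.44  0.05] w 84.9 F [0.3 0.6 0.2]
  travel [-0.0, -0.055, 0.024] angular [-0.0, -1.866, -0.001]
```

Emit:
apply_moves:
  increments:
    - {"travel":[0,0,0],"angular":[0,-0.9,0],"grip":0}
    - {"travel":[0,0,0],"angular":[0,-1.87,0],"grip":0}
    - {"travel":[0,0,0],"angular":[0,-1.87,0],"grip":0}
    - {"travel":[0,0,0],"angular":[0,-1.87,0],"grip":0}

```text
time_s: 32.45
tool_pos: [636.3, -290.3, 186.7]
tcp_rot: [-1.568, -0.087, 0.091]
ft_force: [0.4, 0.7, -0.3]
gripper_width: 85.6
```

Run:
```python
from h import *
d=cam("wrist","w31");np.save("w31.npy",d,allow_pickle=True)
crop(d,"w31a",220,60,360,240,4)
goal((644,-271.4,80),0.12,False)
```

```text
t=32.50 tcp [ 636.4 -290.4  187.3] yaw(jaw) 0.114 q [ 0.71  0.73 -0.61  1.07  0.39  1.45  0.29] w 85.6 F [ 0.3 -0.   0.2]
  travel [0.328, 3.577, 0.596] angular [-0.006, -0.045, -0.012]
```

View pics/w31.png

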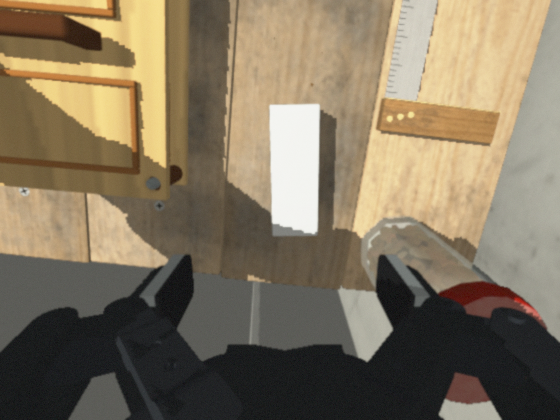

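View pics/w31a.png

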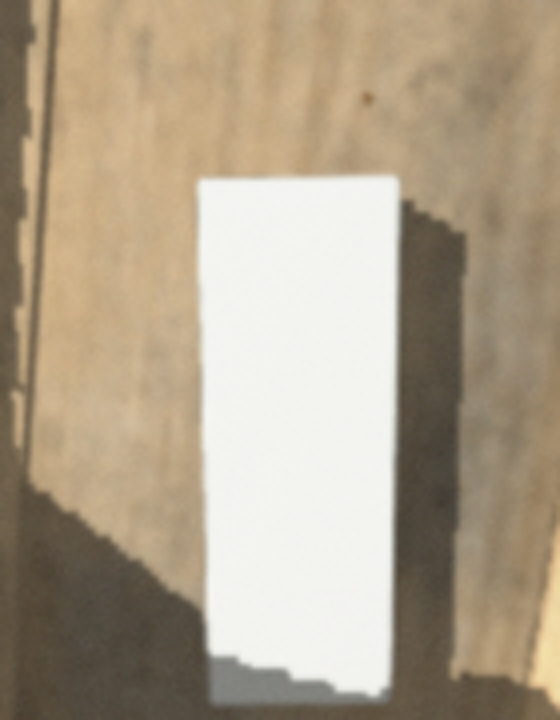

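Run:
```python
from h import *
d=np.load("w31.npy",allow_pickle=True).item()
q("bit",d,(220,60),4,[(199,179),(400,176),(388,702),(210,705)],42)
print(p2w(d,[(363,240),(400,218)],0))
t=cam("top");print(p2w(t,[(414,172),(424,181)],0))
goal((644,-271.4,80),0.12,False)
```

```text
bit [ 642.9 -269.7] edges [44.5, 124.3, 44.2, 124.5] yaw 0.130 0.121
[[ 732.34279536 -344.02611483    0.        ]
 [ 768.83445793 -313.22215546    0.        ]]
[[ 761.76449132 -323.10598886    0.        ]
 [ 734.59690671 -351.99824349    0.        ]]
t=32.55 tcp [ 636.5 -290.4  187.7] yaw(jaw) 0.114 q [ 0.71  0.73 -0.61  1.07  0.39  1.45  0.29] w 85.2 F [ 0.8 -0.1 -0.1]
  travel [0.324, 3.59, 0.6] angular [-0.003, -0.042, -0.009]
```

Emit:
apply_moves:
  increments:
    - {"travel":[0.3,1.4,0.65],"angular":[0,-0.08,0],"grip":0}
    - {"travel":[0.3,2.8,0.65],"angular":[0,-0.08,0],"grip":0}
    - {"travel":[0.3,3.8,0.65],"angular":[0,-0.08,0],"grip":0}
    - {"travel":[0.3,3.9,0.65],"angular":[0,-0.08,0],"grip":0}
    - {"travel":[0.3,3.9,0.65],"angular":[0,-0.08,0],"grip":0}
    - {"travel":[0.3,3.9,0.65],"angular":[0,-0.08,0],"grip":0}
  grip_force: 35

```text
time_s: 33.15
tool_pos: [644.8, -270.5, 73.5]
tcp_rot: [-1.57, -0.1, 0.095]
ft_force: [0.4, -0.1, 0.8]
gripper_width: 85.3
```

Run:
```python
from h import *
d=cam("wrist","w32")
goal((643.3,-270.5,17),0.125,False)
```

```text
t=33.20 tcp [ 645.1 -270.5   73.9] yaw(jaw) 0.124 q [ 0.69  0.8  -0.59  1.24  0.44  1.23  0.23] w 85.5 F [ 1.  -0.4 -0.4]
  travel [-0.065, 1.895, 0.012] angular [0.013, -0.004, 0.026]
```

View pics/w32.png

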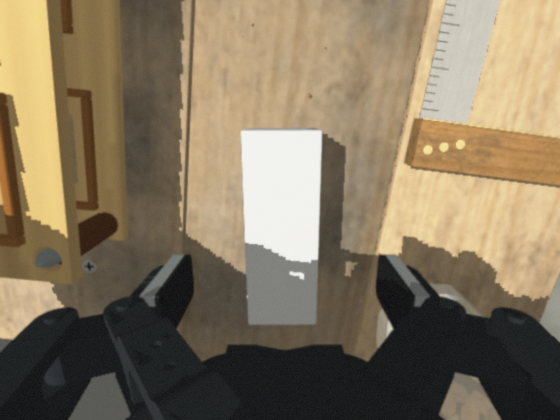

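Emit:
apply_moves:
  increments:
    - {"travel":[-0.04,1,0],"angular":[0,0,0],"grip":0}
    - {"travel":[-0.04,1.75,0],"angular":[0,0,0],"grip":0}
    - {"travel":[-0.04,1.87,0],"angular":[0,0,0],"grip":0}
    - {"travel":[-0.04,1.87,0],"angular":[0,0,0],"grip":0.3}
    - {"travel":[-0.04,1.87,0],"angular":[0,0,0],"grip":1}
    - {"travel":[-0.04,1.87,0],"angular":[0,0,0],"grip":1}
    - {"travel":[-0.04,1.87,0],"angular":[0,0,0],"grip":1}
    - {"travel":[-0.04,1.87,0],"angular":[0,0,0],"grip":1}
    - {"travel":[-0.04,1.87,0],"angular":[0,0,0],"grip":1}
    - {"travel":[-0.04,1.87,0],"angular":[0,0,0],"grip":1}

```text
time_s: 34.2
tool_pos: [645.5, -271.3, 20.2]
tcp_rot: [-1.572, -0.103, 0.092]
ft_force: [-0.5, -0.0, 7.0]
gripper_width: 44.0
```

Run:
```python
from h import *
goal((643.3,-270.5,170),0.125,False)
```

```text
t=34.20 tcp [ 645.5 -271.3   20.2] yaw(jaw) 0.124 q [ 0.69  0.85 -0.57  1.28  0.46  1.13  0.21] w 44.0 F [-0.5 -0.   7. ]
  travel [-0.035, -4.994, 0.017] angular [0.026, -0.007, 0.049]
```

Emit:
apply_moves:
  increments:
    - {"travel":[0,-0.5,0],"angular":[0,0,0],"grip":1}
    - {"travel":[0,-1.5,0],"angular":[0,0,0],"grip":1}
    - {"travel":[0,-3,0],"angular":[0,0,0],"grip":1}
    - {"travel":[0,-4.5,0],"angular":[0,0,0],"grip":1}
    - {"travel":[0,-5.2,0],"angular":[0,0,0],"grip":1}
    - {"travel":[0,-5.2,0],"angular":[0,0,0],"grip":1}

```text
time_s: 34.8
tool_pos: [647.2, -270.9, 182.1]
tcp_rot: [-1.575, -0.11, 0.084]
ft_force: [0.8, 0.3, -0.9]
gripper_width: 44.5
```

Run:
```python
from h import *
d=cam("wrist","w33")
goal((432.5,-247,170),-1.548,False)
```

```text
t=34.85 tcp [ 645.4 -270.7  178.5] yaw(jaw) 0.124 q [ 0.69  0.72 -0.61  1.11  0.4   1.41  0.26] w 44.2 F [ 0.3 -0.1 -2.4]
  travel [-6.948, 0.2, 1.664] angular [-0.035, 11.976, 0.089]
```

View pics/w33.png

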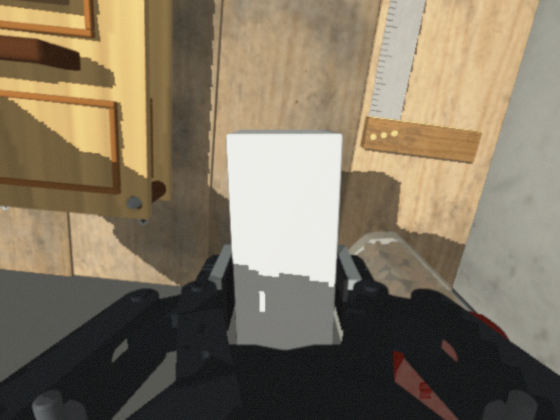

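Emit:
apply_moves:
  increments:
    - {"travel":[-0.6,0,0.15],"angular":[0,1,0],"grip":1}
    - {"travel":[-1.2,0,0.3],"angular":[0,2,0],"grip":1}
    - {"travel":[-1.8,0,0.4],"angular":[0,3,0],"grip":1}
    - {"travel":[-2.5,0,0.6],"angular":[0,4,0],"grip":1}
    - {"travel":[-3.2,0,0.8],"angular":[0,5,0],"grip":1}
    - {"travel":[-3.9,0,0.9],"angular":[0,6,0],"grip":1}
    - {"travel":[-4.6,0,1.1],"angular":[0,7,0],"grip":1}
    - {"travel":[-5.3,0,1.3],"angular":[0,8,0],"grip":1}
    - {"travel":[-6.1,0,1.5],"angular":[0,9,0],"grip":1}
    - {"travel":[-6.9,0,1.66],"angular":[0,10,0],"grip":1}

```text
time_s: 35.85
tool_pos: [430.9, -245.8, 173.3]
tcp_rot: [-1.33, 0.986, -0.995]
ft_force: [-1.0, -0.5, -2.1]
gripper_width: 44.5
```

Run:
```python
from h import *
goal((432.3,-246.5,150),-1.548,False)
```

```text
t=35.85 tcp [ 430.9 -245.8  173.3] yaw(jaw) -1.278 q [ 0.81  0.26 -0.39  1.74  0.11  1.15 -0.89] w 44.5 F [-1.  -0.5 -2.1]
  travel [0.034, 0.777, 0.033] angular [-0.045, 1.935, 0.013]
```

Emit:
apply_moves:
  increments:
    - {"travel":[0.03,0.4,0.03],"angular":[-0.03,1,0],"grip":1}
    - {"travel":[0.03,0.78,0.03],"angular":[-0.04,1.93,0.01],"grip":1}
    - {"travel":[0.03,1.2,0.03],"angular":[-0.04,1.93,0.01],"grip":1}
    - {"travel":[0.03,1.6,0.03],"angular":[-0.04,1.93,0.01],"grip":1}
    - {"travel":[0.03,1.6,0.03],"angular":[-0.04,1.93,0.01],"grip":1}
    - {"travel":[0.03,1.6,0.03],"angular":[-0.04,1.93,0.01],"grip":1}

```text
time_s: 36.45
tool_pos: [432.1, -246.1, 124.6]
tcp_rot: [-1.22, 1.192, -1.19]
ft_force: [-0.4, -0.5, -1.0]
gripper_width: 44.5
```

Run:
```python
from h import *
d=cam("wrist","w34")
goal((432.3,-246.5,95),-1.548,False)
```

```text
t=36.50 tcp [ 432.6 -246.4  125.3] yaw(jaw) -1.546 q [ 0.76  0.32 -0.34  1.8   0.12  1.05 -1.17] w 44.4 F [ 0.6  0.  -2.3]
  travel [0.003, 1.009, -0.011] angular [-0.007, 0.012, 0.0]
```

View pics/w34.png

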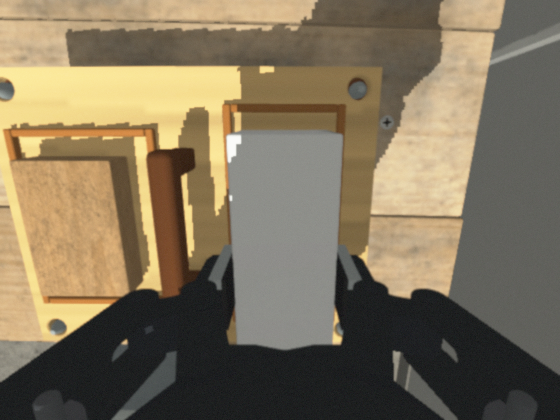

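Emit:
apply_moves:
  increments:
    - {"travel":[0,0.4,0],"angular":[0,0,0],"grip":1}
    - {"travel":[0,0.8,0],"angular":[0,0,0],"grip":1}
    - {"travel":[0,1,0],"angular":[0,0,0],"grip":1}
    - {"travel":[0,1.05,0],"angular":[0,0,0],"grip":1}
    - {"travel":[0,1.05,0],"angular":[0,0,0],"grip":1}

```text
time_s: 37.0
tool_pos: [432.4, -246.2, 93.3]
tcp_rot: [-1.22, 1.191, -1.191]
ft_force: [0.1, -0.5, -1.2]
gripper_width: 44.4
```

Run:
```python
from h import *
d=cam("wrist","w35")
goal((432.3,-246.5,88),-1.548,False)
d=cam("scene");crop(d,"s35",310,130,460,250,5)
```

```text
t=37.05 tcp [ 432.7 -246.4   93.7] yaw(jaw) -1.546 q [ 0.75  0.35 -0.34  1.84  0.14  0.97 -1.19] w 44.3 F [-0.1  0.  -0.8]
  travel [0.002, 0.192, -0.015] angular [-0.007, 0.012, 0.0]
```

View pics/w35.png

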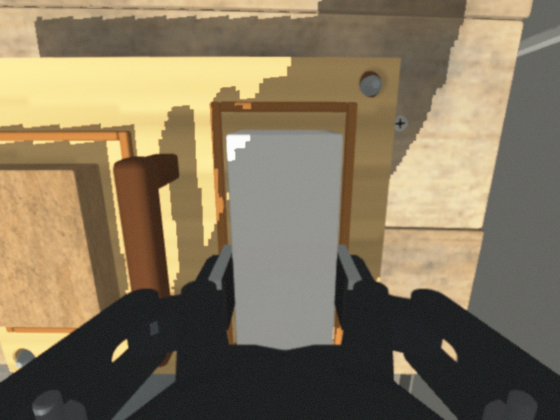

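View pics/s35.png

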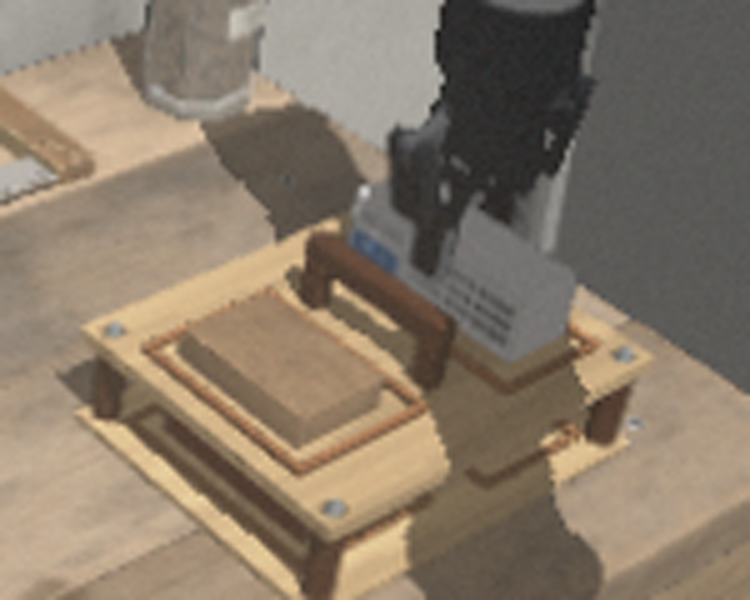

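Emit:
apply_moves:
  increments:
    - {"travel":[0,0.1,0],"angular":[0,0,0],"grip":1}
    - {"travel":[0,0.18,0],"angular":[0,0,0],"grip":1}
    - {"travel":[0,0.21,0],"angular":[0,0,0],"grip":1}
    - {"travel":[0,0.21,0],"angular":[0,0,0],"grip":1}

```text
time_s: 37.5
tool_pos: [432.8, -246.5, 87.5]
tcp_rot: [-1.22, 1.19, -1.192]
ft_force: [-1.0, -0.3, -2.0]
gripper_width: 44.4
```

Run:
```python
from h import *
goal((432.3,-246.5,87),-1.548,False)
```

```text
t=37.50 tcp [ 432.8 -246.5   87.5] yaw(jaw) -1.546 q [ 0.75  0.36 -0.33  1.84  0.14  0.96 -1.19] w 44.4 F [-1.  -0.3 -2. ]
  travel [0.001, 0.018, -0.017] angular [-0.009, 0.013, 0.001]
```

Emit:
apply_moves:
  increments:
    - {"travel":[0,0.04,0],"angular":[0,0,0],"grip":1}
    - {"travel":[0,0.04,0],"angular":[0,0,0],"grip":0.25}
    - {"travel":[0,0.04,0],"angular":[0,0,0],"grip":0.25}
    - {"travel":[0,0.04,0],"angular":[0,0,0],"grip":0.25}
    - {"travel":[0,-0.4,0],"angular":[0,0,0],"grip":0.25}
    - {"travel":[0,-1.4,0],"angular":[0,0,0],"grip":0.25}
    - {"travel":[0,-2.8,0],"angular":[0,0,0],"grip":0.25}
    - {"travel":[0,-4.2,0],"angular":[0,0,0],"grip":0}
    - {"travel":[0,-4.5,0],"angular":[0,0,0],"grip":0}
    - {"travel":[0,-4.5,0],"angular":[0,0,0],"grip":0}

```text
time_s: 38.5
tool_pos: [434.0, -247.1, 224.6]
tcp_rot: [-1.219, 1.186, -1.196]
ft_force: [-0.9, -1.1, -0.0]
gripper_width: 85.8
```

Run:
```python
from h import *
d=cam("wrist","w36");np.save("w36.npy",d,allow_pickle=True)
d=cam("scene");crop(d,"s36",310,130,460,250,5)
goal((432,-181,260),-1.548,False)
```

```text
t=38.60 tcp [ 431.8 -246.2  221.3] yaw(jaw) -1.546 q [ 0.78  0.23 -0.35  1.66  0.08  1.27 -1.14] w 85.2 F [-0.1 -0.5 -0.5]
  travel [-2.173, -1.288, 0.057] angular [0.005, 0.011, -0.006]
```

View pics/w36.png

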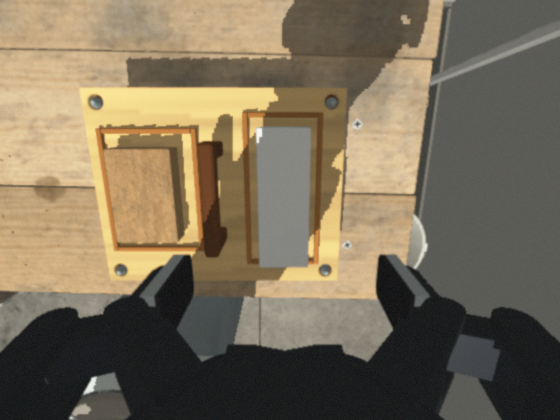

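View pics/s36.png

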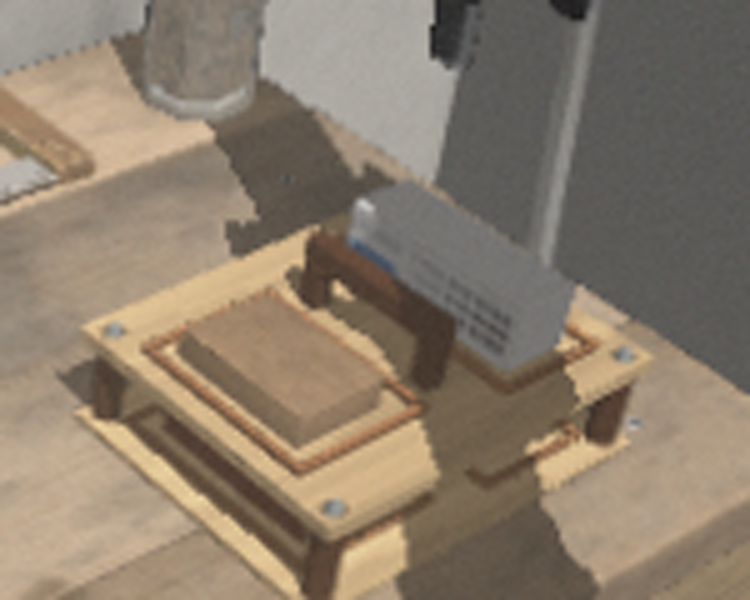

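Run:
```python
from h import *
d=np.load("w36.npy",allow_pickle=True).item()
crop(d,"w36a",70,75,360,290,2.7) if 0 else save("w36a",cv2.resize(d["frame"][75:290,75:365],None,fx=2.7,fy=2.7,interpolation=cv2.INTER_CUBIC))
```

```text
(no output)
```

View pics/w36a.png

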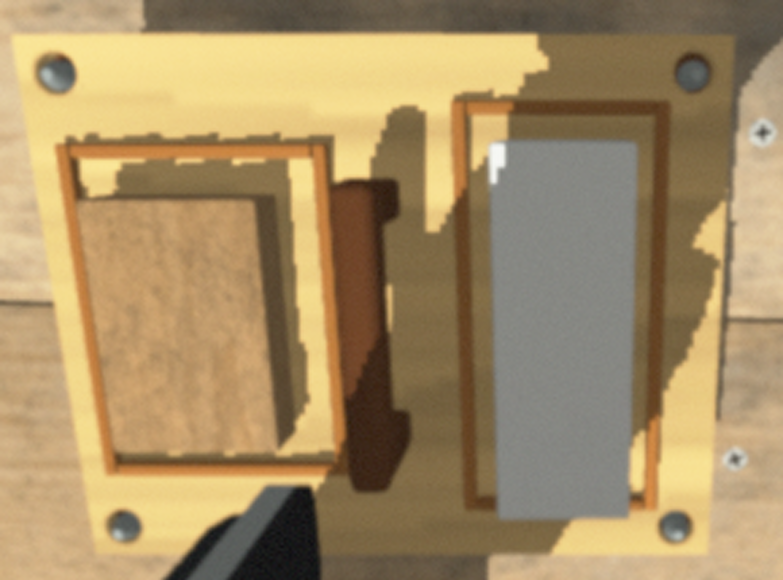

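Run:
```python
from h import *
d=np.load("w36.npy",allow_pickle=True).item()
o=(75,75);k=2.7
a=q("tray",d,o,k,[(13,34),(735,36),(707,555),(98,553)],67).mean(0)
q("pins",d,o,k,[(55,70),(693,71),(677,525),(123,525)],70)
b=q("bit",d,o,k,[(488,142),(638,142),(630,517),(498,519)],109).mean(0)
c=q("broad",d,o,k,[(77,198),(258,196),(277,449),(112,453)],89).mean(0)
y=.023;Rm=np.array([[np.cos(y),np.sin(y)],[-np.sin(y),np.cos(y)]])
print(Rm@(b-a),Rm@(c-a))
q("nar",d,o,k,[(453,100),(670,103),(655,509),(467,507)],73)
```

```text
tray [ 431.  -181.3] edges [245.6, 195.9, 244.9, 196.1] yaw -1.550 -1.548
pins [ 432.4 -181.4] edges [217.0, 169.5, 218.2, 170.3] yaw -1.548 -1.547
bit [ 433.9 -245.9] edges [45.2, 123.9, 45.0, 124.6] yaw -1.539 -1.544
broad [ 429.9 -114.3] edges [60.2, 89.5, 59.7, 90.6] yaw -1.529 -1.565
[  1.33935562 -64.70810723] [ 0.37418681 67.02823988]
nar [ 433.2 -245.1] edges [73.5, 150.6, 72.7, 150.7] yaw -1.559 -1.549
```

Run:
```python
from h import *
cam("top","tend")
from rig import sign_off
print(sign_off())
```

```text
the job is handed in; nothing more can be done
None
```

View pics/tend.png

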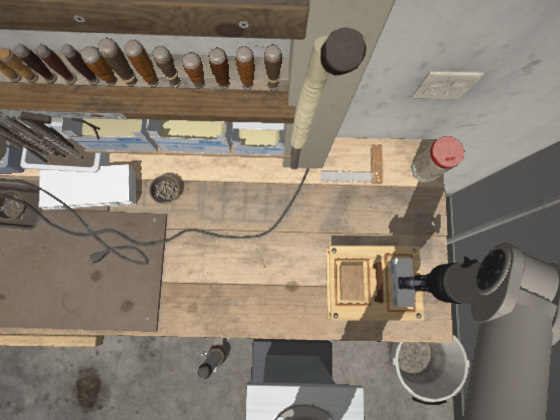

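Both kits are made up, the handled tray is stacked on the posts, and I handed the job in at about 38.7 s. The sign-off gave no verdict.

- **Lower tray:** the sanding block measured within about 1 mm of its wide bay's centre. The long offcut was about 4 mm off along its narrow bay. I measured both just after placing them; the upper tray now hides them, so they were not checked again.
- **Stack:** all four pins show through the corner holes. When I lowered the tray, the contact force came at the expected seated height. The upper tray measured about 1 mm from the lower tray's centre, with matching angle.
- **Upper tray:** the broad offcut measured (0.4, 67) mm and the carton (1.3, -64.7) mm in the tray's frame. Their bay centres are (0, 64) and (0, -64). Both look flat inside the beading.
- **Bystanders:** the round tin and try square look unmoved in the last overhead picture; I did not measure them again. The open gripper was about 110 mm above the carton.

The overhead and wrist cameras disagreed by about 1 to 2 mm in a consistent direction. The wrist pictures also showed the pin spacing about 1 to 2% short. Neither affected the stacking.

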